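# Thread the rod through the long steel slide and hang it on its stand

### The job

Draw the wooden rod out of its slanting holder, push its long end through the bore of the longer of the two steel ukulele slides lying on the cork rests, and lift that slide on the rod until it is well clear of its rest. Then lay the rod across the two forks of the stand, down in both notches, so that the slide hangs freely on it between the forks, and let go. Carry the slide on the rod only, never touching it with the gripper or dropping it, and leave the other small things on the top where they are.

Things in the scene. Friction and masses are not known exactly. Their poses are not given: they have to be found in the camera images.
- rod: wooden rod 12 mm thick, 195 mm long, 30 g, with a fixed collar 26 mm across. Origin on the axis at the collar's tip-side face; x runs along the axis to the rounded tip (x = 115 mm); collar x = -8 to 0; bare handle back to the butt at x = -80 (grip about x = -60). Starts tip down in the holder, sloping about 42 degrees from level (40 to 45), handle uppermost; draw it some 65 mm along its axis to free it
- rod_tip (a point): the rounded tip of the rod, on its axis
- rod_butt (a point): the handle end of the rod, on its axis
- holder: fixed wooden holder: base plate 125 x 60 x 10 mm (x = -18 to 107) and a 44 mm square block with a slanting socket 15 mm wide, 60 mm deep. Origin at the underside; the socket runs down along (+x, -z) at 45 degrees: the rod's tip points to the holder's +x, its handle leans to -x. Mouth near x = 10, z = 76 mm; block's top corner at z = 92 mm
- long_slide: the longer steel slide, the one to hang: a plain tube open at both ends, 54 mm long, 25 mm outside, bore 19 mm, about 85 g. Origin at its centre, x along the bore (either way round is the same). It lies loose, level, in the shallow groove of rest_a with its axis 65 mm above the table; hung on the rod it stays put by friction if moved gently
- short_slide: the shorter steel slide, not to be touched: a tube 34 mm long, otherwise as the long one; origin at its centre, x along the bore; it lies on rest_b, its axis 65 mm above the table
- rest_a: fixed cork block on a small foot (62 x 66 mm), under the long slide: 44 mm along the bore (x), 50 mm wide, rising to z = 57.5 mm; groove floor at z = 52.5 mm; origin at the underside
- rest_b: the same kind of rest, under the short slide; the two rests may stand either way about
- stand: fixed wooden stand: base 135 x 56 x 10 mm, two forks 8 mm thick centred at x = +52 and -52 mm (96 mm free between), 30 mm wide, 44 at the prongs. Each has an upward-open notch 14 mm wide, floor at z = 70 mm, flaring to about 36 mm at the prong tops (z = 96). Origin at the underside; a seated rod lies along x, either way round, its axis at z = 76 mm
- stand_seat (a point): point midway between the two notches, on the axis of a seated rod (76 mm above the stand's origin)
- spray_can: bystander: aluminium shoe-spray can, 50 mm across, 145 mm tall, standing; origin at the underside. (Not listed: a fixed cabinet 240 mm tall with its door ajar stands at the right edge, beyond y = -0.48 m; a brush, a tray and a pot stand fixed along the far edge, beyond x = 0.8 m or y = 0.38 m)
- pitch_pipe: bystander: round steel pitch pipe, 66 mm across, 22 mm high; origin at the underside
- nut_blank: bystander: cedar nut blank 60 x 10 x 14 mm; origin at the underside
- marble_center (a point): bystander: centre of a green glass marble, 20 mm across, lying in a white dish 80 mm across and 20 mm high
- polish_tin: bystander: round shoe-polish tin, 72 mm across, 28 mm high; origin at the underside

How it is judged (in metres and radians):
On the way, in this order (a step that is already met when the one before it is completed fails the run):
1. the rod's long end is through the long slide's bore while the slide still lies on its rest (x of long_slide in the frame of rod between 0.015 and 0.06 m and y of long_slide in the frame of rod between -0.008 and 0.008 m and z of long_slide in the frame of rod between -0.008 and 0.008 m and angle between the x axis of rod and the x axis of long_slide, either way round below 0.25 rad and z of long_slide in the frame of rest_a below 0.075 m and horizontal distance between long_slide and rest_a below 0.04 m), for 0.1 s.
2. the slide is lifted on the rod, at least 30 mm clear above its rest (x of long_slide in the frame of rod between 0.015 and 0.06 m and y of long_slide in the frame of rod between -0.008 and 0.008 m and z of long_slide in the frame of rod between -0.008 and 0.008 m and angle between the x axis of rod and the x axis of long_slide, either way round below 0.25 rad and height (world z) of long_slide above 0.105 m), for 0.2 s.
At the end, for the whole second after the job is handed in: Rod seated in both notches (axis within 5 mm of notch height, 6 mm sideways, 0.07 rad of the stand's x) and through the long slide (its centre 15 to 60 mm tipward of the collar, within 8 mm of the axis); slide's centre within 24 mm of mid-stand; both at rest, released (x of long_slide in the frame of rod between 0.015 and 0.06 m and y of long_slide in the frame of rod between -0.008 and 0.008 m and z of long_slide in the frame of rod between -0.008 and 0.008 m and angle between the x axis of rod and the x axis of long_slide, either way round below 0.25 rad and z of rod in the frame of stand between 0.071 and 0.081 m and y of rod in the frame of stand between -0.006 and 0.006 m and z of rod_tip in the frame of stand between 0.07 and 0.082 m and angle between the x axis of rod and the x axis of stand, either way round below 0.07 rad and x of long_slide in the frame of stand between -0.024 and 0.024 m and z of long_slide in the frame of stand between 0.066 and 0.08 m and linear speed of each of long_slide, rod below 0.02 m/s); the robot touches nothing.
It fails at once if the gripper or arm touches the long slide (contact force between long_slide and the fingers above 0.5 N or contact force between long_slide and the arm above 0.5 N).
It fails at once if the long slide is dropped or knocked off its rest (height (world z) of long_slide below 0.05 m).
It fails at once if a bystander (short slide, can, pitch pipe, nut blank, marble, tin) is moved more than 20 mm (distance of any of short_slide, spray_can, pitch_pipe, nut_blank, marble_center, polish_tin from where it was at the start of the episode above 0.02 m).
It fails at once if the spray can is tipped over (angle between spray_can's own z axis and vertical above 0.4 rad).
It also fails if it takes over 64 s, if anything falls off the work surface, if the arm or the gripper's body presses on something with over 40 N, if the wrist force passes 120 N, or if a joint passes its speed limit or range.

### The arm

A 7-joint arm with a two-finger parallel gripper is mounted at the origin on the work surface. World frame = base frame: x ahead of the robot, y to its left, z up, the work surface at z = 0. Lengths are in mm, angles in rad, forces in N, time in s.
With the tool pointing down it reaches from about 400 to 850 mm from the base axis. Payload 10.4 kg.
Tool frame: the origin (TCP) lies on the centre line of the jaws, within the pads' length; the fingertips stand 8 mm ahead of it and the grasp point (between the pads) lies 11 mm behind it; z points along the fingers, y is the direction in which the jaws open and shut (so a half turn about z gives the same grasp; the last joint's range is limited). The gripper opens to 87 mm and grips with 3 to 60 N. Pads are 19 mm wide; open, the fingers measure 117 mm over their backs; the gripper's body (75 mm by 190 mm) begins 51 mm behind the grasp point.
Start: joints at [-1.294, 0.332, -0.065, 1.46, 0.022, 1.35, -0.088], TCP at [184.567, 597.148, 230.576] pointing down, gripper open.
Joint ranges: [-2.6, 2.6], [-0.5, 2.12], [-1.47, 1.34], [0.16, 2.42], [-1.27, 4.41], [0.06, 2.06], [-2.6, 2.6]. Speed limits (rad/s): [2.22, 2.22, 2.79, 2.79, 3.14, 3.14, 3.14].

### API

Orientations are given as [roll, pitch, yaw] about the fixed x, y, z axes, in that order (R = Rz(yaw) Ry(pitch) Rx(roll)).
In Python, from bench import bot, viewer, job gives the robot as it stands.
- The arm moves only by the tool step_arm, never from a script. Its argument "targets" is a list of rows, each a list of 3 entries, a list of its own where there are three numbers: the shift along the tool's x, y, z in m, then the turn about the tool's z in degrees, then the opening, from 0 (shut) to 1 (fully open). A call has 1 to 5 rows; each row shifts and turns the commanded pose from where the row before left it, along the tool's axes as they then stand; what a row does not reach is not made up. A row lasts 1/12 s, in which the tool goes at most 41.7 mm and 7.16 degrees, less where a joint would pass 70% of its speed; a pose out of reach is approached as far as the arm can. A call with a gripper value outside its range is refused whole. The fingers move at their own pace and stop on an object; "squeeze" is the grip in N (left out, the last holds). Time passes only in rows, so rows that do not move let the fingers close. It gives the time, the measured TCP pose, the force and the opening at its end, in the units of the state.
- bot.get_obs(): the state, without advancing time (a new reading comes with each control period).
- viewer.read_camera(name): name is "scene" or "top"; returns a dict with "color" (384x512x3 uint8, red, green, blue), "camera_matrix" (3x3 intrinsics, pixels), "origin" and "attitude" of the camera in the world. Camera axes: x right, y up, looking along -z (the intrinsics and any distortion apply to the point x, -y, -z); pixel columns grow to the right and rows downward; lengths in mm; the calibration is good to about 2 mm. A picture is of the moment at which its call begins. There is no depth.
- job.job_done(): hands the job in, once; it reports no verdict.
The state is a dict: "time_s": time; "joints": joint angles; "dq": joint speeds; "joint_efforts": joint torques, N m; "tcp_pos": TCP position; "ee_rot": TCP orientation; "force": force on the tool from outside, world axes, zero at the start; "ft_torque": the same for the moment, N m; "gripper_width": finger opening in mm.
Only numpy, scipy, OpenCV 4.12 (cv2) and the standard library are available. Lean on these libraries where they do the work, as an engineer would, in place of code of your own. Each camera call takes 0.05 s, during which the arm holds its last target. There are 200 camera calls.

## Working session

There is one attempt and no reset: what is moved stays moved. The work goes in short steps, Python scripts to look and compute and a tool call to move; the robot and the scene stay as the last step left them, time stands still between calls to the robot, and variables do not carry over. Pictures are saved under pics/ and viewed, about 8 in all and at most 12, crops included, and the job is handed in when it is done.

Besides the shell and the picture viewer there is one more tool, called after ">>>" in YAML: its name, and indented under it one key for each argument. step_arm: Moves the arm, as the interface text tells. Its arguments: {"type":"object","properties":{"targets":{"type":"array"},"squeeze":{"type":"number"}},"required":["targets"]}

```bash
ls; mkdir -p pics; python3 - <<'E'
from bench import bot, viewer
import cv2,numpy as np
print(bot.get_obs())
for n in ["scene","top"]:
    r=viewer.read_camera(n); cv2.imwrite(f"pics/{n}0.png",r["color"][:,:,::-1]); print({k:v for k,v in r.items() if k!="color"})
    np.save(f"{n}0.npy",r["color"])
E
```

```text
pics
{'time_s': 0.0, 'joints': array([-1.29360494,  0.3328848 , -0.06473527,  1.46094768,  0.02158152,
        1.34991375, -0.0885023 ]), 'dq': array([-0.00060499,  0.00098333, -0.00042492, -0.00047301, -0.00047189,
        0.00106238, -0.00230748]), 'joint_efforts': array([-1.01361138e-04, -6.23279500e+01,  2.43035116e-02, -3.89862835e+01,
       -6.14277553e-02,  4.02714859e-02,  1.65510774e-04]), 'tcp_pos': array([184.44126728, 596.76099739, 229.74291216]), 'ee_rot': array([-3.14013435e+00,  3.88433165e-05,  2.84184939e+00]), 'force': array([-0.03544158,  0.23648903,  0.13797251]), 'ft_torque': array([ 0.01472489, -0.06753373,  0.00750253]), 'gripper_width': 87.25122070889674}
{'camera_matrix': array([[444.13866618,   0.        , 260.87682495],
       [  0.        , 444.13866618, 188.34025661],
       [  0.        ,   0.        ,   1.        ]]), 'origin': array([1087.83427753, -311.78720675, 1011.89353531]), 'attitude': array([0.60672386, 0.01586011, 0.98323796])}
{'camera_matrix': array([[382.24581623,   0.        , 255.49174583],
       [  0.        , 382.24581623, 190.43845807],
       [  0.        ,   0.        ,   1.        ]]), 'origin': array([ 442.33318312,    7.36815053, 1062.01619585]), 'attitude': array([ 0.15394936, -0.02743848, -1.56507277])}
```

```bash
python3 - <<'E'
import cv2
for n in ["scene","top"]:
    i=cv2.imread(f"pics/{n}0.png"); cv2.imwrite(f"pics/{n}0b.png",cv2.resize(i,(800,600),interpolation=cv2.INTER_CUBIC))
E
```

```text
(no output)
```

View pics/scene0b.png

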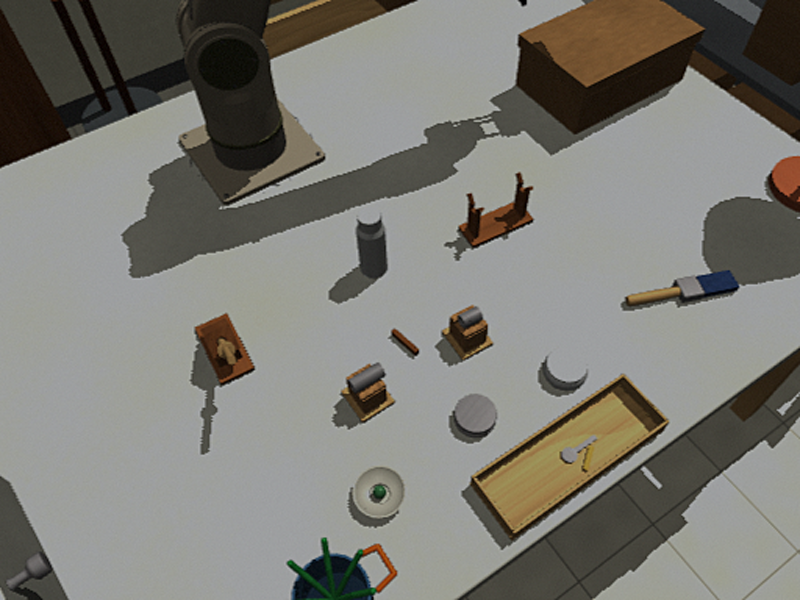

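View pics/top0b.png

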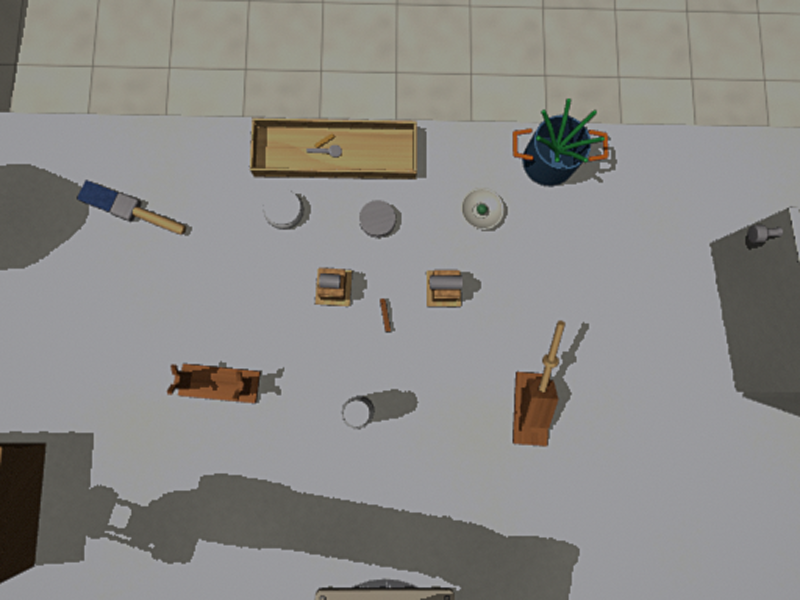

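The pictures show the rod and holder at right in the top view, around (540,400) in the 800 px image. The long slide is at (445,285), the short slide at (330,283) and the stand at (215,382). Next I'll take close crops for measurement.

```bash
cat > h.py <<'E'
import numpy as np, cv2
from scipy.spatial.transform import Rotation as R
from bench import bot, viewer
def cam(n):
    r=viewer.read_camera(n); r['R']=R.from_euler('xyz',r['attitude']).as_matrix(); r['bgr']=r['color'][:,:,::-1].copy(); return r
def ray(c,p):
    K=c['camera_matrix']; d=np.array([(p[0]-K[0,2])/K[0,0],-(p[1]-K[1,2])/K[1,1],-1.]); d=c['R']@d
    return c['origin'],d/np.linalg.norm(d)
def onz(c,p,z):
    o,d=ray(c,p); return o+d*(z-o[2])/d[2]
def tri(c1,p1,c2,p2):
    o1,d1=ray(c1,p1); o2,d2=ray(c2,p2)
    t=np.linalg.lstsq(np.c_[d1,-d2],o2-o1,rcond=None)[0]
    a=o1+t[0]*d1; b=o2+t[1]*d2; return (a+b)/2, np.linalg.norm(a-b)
def proj(c,X):
    v=c['R'].T@(np.asarray(X,float)-c['origin']); K=c['camera_matrix']
    return np.array([K[0,2]+K[0,0]*v[0]/-v[2], K[1,2]-K[1,1]*v[1]/-v[2]])
def crop(c,x,y,w,h,W=400,H=300):
    return cv2.resize(c['bgr'][y:y+h,x:x+w],(W,H),interpolation=cv2.INTER_CUBIC)
E
python3 - <<'E'
from h import *
s=cam('scene');t=cam('top')
a=crop(s,110,190,100,75);b=crop(t,310,200,100,75);c=crop(s,205,185,120,90);d=crop(t,190,160,120,90)
cv2.imwrite('pics/m1.png',np.vstack([np.hstack([a,b]),np.hstack([c,d])]))
a=crop(s,280,105,80,60);b=crop(t,98,220,80,60)
cv2.imwrite('pics/m2.png',np.hstack([a,b]))
E
```

```text
(no output)
```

View pics/m1.png

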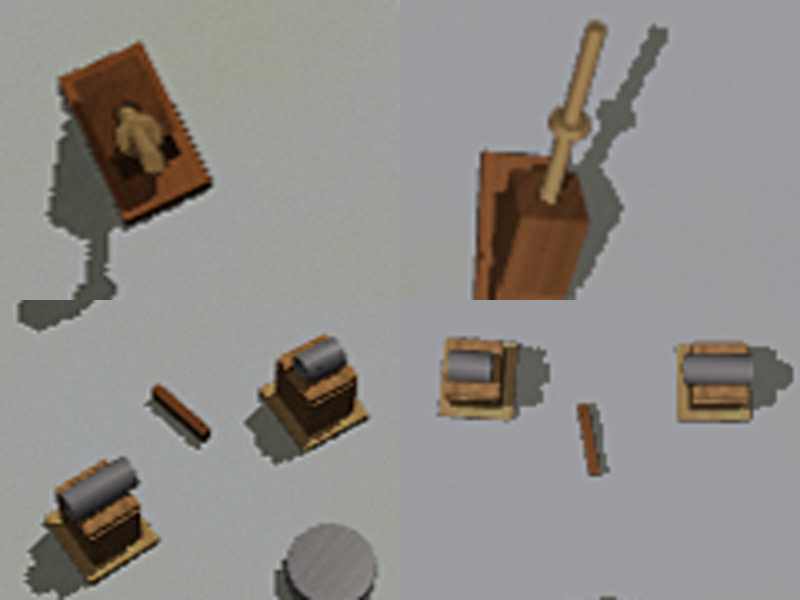

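View pics/m2.png

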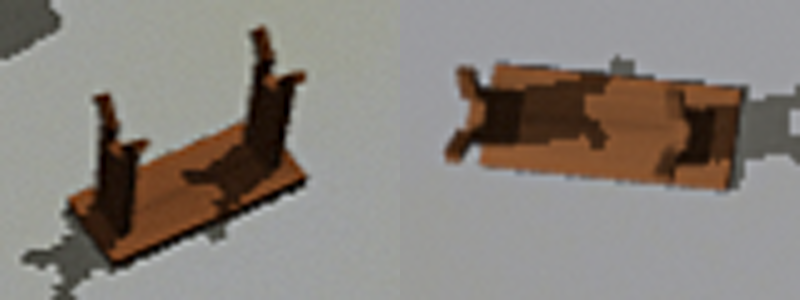

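```bash
cat >> h.py <<'E'
def blob(c,box,f):
    x,y,w,h=box; hsv=cv2.cvtColor(c['bgr'],cv2.COLOR_BGR2HSV).astype(int); m=np.zeros(hsv.shape[:2],np.uint8)
    m[y:y+h,x:x+w]=f(hsv)[y:y+h,x:x+w]
    n,l,st,ce=cv2.connectedComponentsWithStats(m,connectivity=4); k=1+np.argmax(st[1:,4]); m=(l==k)
    v,u=np.nonzero(m); return m,np.c_[u,v].astype(np.float32)
E
python3 - <<'E'
from h import *
s=cam('scene');t=cam('top')
P={}
print('rod: ')
butt=tri(t,(359,207.3),s,(148,230.5)); col=tri(t,(352.5,230.8),s,(144,221.5)); print(butt,col)
d=butt[0]-col[0]; print('len',np.linalg.norm(d),'slope',np.degrees(np.arcsin(d[2]/np.linalg.norm(d))),'yaw',np.degrees(np.arctan2(d[1],d[0])))
# colour samples
for n,c,pts in [('t',t,[(285,180),(223,179),(285,171),(285,200),(356,219),(300,182)]),('s',s,[(235,242),(300,200),(235,262),(147,228),(142,236)])]:
    hs=cv2.cvtColor(c['bgr'],cv2.COLOR_BGR2HSV); print(n,[hs[v,u].tolist() for u,v in pts])
f=lambda h:(h[...,1]<70)&(h[...,2]<150)&(h[...,2]>40)
for n,bt,bs in [('long',(272,173,25,14),(219,229,32,32)),('short',(202,173,18,14),(290,193,22,26))]:
    mt,pt=blob(t,bt,f); ms,ps=blob(s,bs,f)
    rt=cv2.minAreaRect(pt); rs=cv2.minAreaRect(ps); print(n,rt,rs,len(pt),len(ps))
    print(tri(t,rt[0],s,rs[0]), onz(t,rt[0],68))
# stand
C=[onz(t,p,10) for p in [(117,233),(167,238),(164,257.6),(114.4,253)]]
C=np.array(C)[:,:2]; print(C,C.mean(0),[np.linalg.norm(C[i]-C[i-1]) for i in range(4)])
x,y,w,h=100,225,80,50
fo=lambda q:(q[...,1]>110)
mt,pt=blob(t,(98,222,80,50),fo); r=cv2.minAreaRect(pt); print('stand',r)
mh,ph=blob(t,(322,235,45,55),fo); print('holder bbox',ph.min(0),ph.max(0))
H=np.array([onz(t,p,10)[:2] for p in [(330.5,238.5),(327.5,285)]]);print(H)
E
```

```text
rod: 
(array([ 543.90829854, -263.38789398,  162.80187251]), np.float64(0.23488432121975483)) (array([ 490.02150471, -258.05708215,  120.83094247]), np.float64(0.42637983224822706))
len 68.51104343612599 slope 37.778864944315615 yaw -5.649667508033419
t [[0, 6, 122], [17, 129, 89], [108, 8, 159], [120, 5, 160], [17, 125, 155], [30, 17, 92]]
s [[8, 12, 87], [15, 9, 117], [14, 173, 28], [17, 139, 121], [11, 167, 52]]
long ((285.5, 180.0), (12.0, 21.0), 90.0) ((233.6000213623047, 241.20004272460938), (10.733125686645508, 25.938386917114258), 63.43495178222656) 203 216
(array([625.40505544, -99.2948058 ,  66.88923127]), np.float64(1.7154493668138378)) [625.57552581 -98.40521433  68.        ]
short ((210.5, 179.5), (9.0, 13.0), 90.0) ((300.6391906738281, 202.0618896484375), (9.620638847351074, 15.220710754394531), 68.96248626708984) 121 118
(array([625.07015883,  99.75892813,  65.85960694]), np.float64(0.4484974287645125)) [624.78424077  99.76061808  68.        ]
[[485.24804397 354.48252272]
 [472.67195593 219.1307011 ]
 [420.19457731 225.01664923]
 [431.69667746 358.15922369]] [452.45281367 289.19727419] [np.float64(53.67743459755984), np.float64(135.9348138207179), np.float64(52.806435714525435), np.float64(133.63848038658725)]
stand ((136.20297241210938, 244.47030639648438), (57.01563262939453, 20.39826202392578), 5.710593223571777)
holder bbox [329. 235.] [356. 284.]
[[ 474.23401479 -227.49280768]
 [ 349.68639214 -216.30166067]]
```

>>> step_arm:
  targets:
    - [[-0.02, -0.01, 0], -6, 1]
    - [[-0.03, -0.02, 0], -6, 1]
    - [[-0.03, -0.025, 0], 0, 1]
    - [[-0.03, -0.025, 0], 0, 1]
    - [[-0.03, -0.025, 0], 0, 1]

```text
time_s: 0.72
tcp_pos: [310.1, 472.0, 230.6]
ee_rot: [3.141, 0.0, 3.052]
force: [0.0, -0.2, 0.2]
gripper_width: 87.3
```

>>> step_arm:
  targets:
    - [[-0.03, -0.025, 0], 0, 1]
    - [[-0.03, -0.025, 0], 0, 1]
    - [[-0.03, -0.025, 0], 0, 1]
    - [[-0.03, -0.025, 0], 0, 1]
    - [[-0.02, -0.034, 0], 0, 1]

```text
time_s: 1.13
tcp_pos: [438.4, 326.2, 230.5]
ee_rot: [3.141, 0.001, 3.051]
force: [-0.4, -0.5, -0.7]
gripper_width: 87.2
```

>>> step_arm:
  targets:
    - [[-0.009, -0.038, 0], 0, 1]
    - [[-0.009, -0.038, 0], 0, 1]
    - [[-0.009, -0.038, 0], 0, 1]
    - [[-0.009, -0.038, 0], 0, 1]
    - [[-0.009, -0.038, 0], 0, 1]

```text
time_s: 1.55
tcp_pos: [464.0, 132.1, 230.7]
ee_rot: [3.141, 0.0, 3.051]
force: [0.3, 0.2, 0.6]
gripper_width: 87.2
```

>>> step_arm:
  targets:
    - [[-0.009, -0.038, 0], 0, 1]
    - [[-0.009, -0.038, 0], 0, 1]
    - [[-0.009, -0.038, 0], 0, 1]
    - [[-0.009, -0.038, 0], 0, 1]
    - [[-0.009, -0.038, 0], 0, 1]

```text
time_s: 1.97
tcp_pos: [491.7, -61.2, 230.8]
ee_rot: [3.141, 0.001, 3.051]
force: [1.3, 0.0, 0.2]
gripper_width: 86.8
```

>>> step_arm:
  targets:
    - [[-0.009, -0.035, 0], 0, 1]
    - [[-0.009, -0.03, 0], 0, 1]
    - [[-0.005, -0.02, 0], 0, 1]
    - [[0, -0.01, 0], 0, 1]
    - [[0, 0, 0], 0, 1]

```text
time_s: 2.38
tcp_pos: [505.6, -158.2, 230.5]
ee_rot: [-3.141, -0.0, 3.048]
force: [-0.5, 1.6, -0.1]
gripper_width: 87.5
```

>>> step_arm:
  targets:
    - [[-0.011, -0.034, 0], 0, 1]
    - [[-0.011, -0.034, 0], 0, 1]
    - [[-0.011, -0.033, 0], 0, 1]
    - [[0, 0, 0.02], 0, 1]
    - [[0, 0, 0.02], 0, 1]

```text
time_s: 2.8
tcp_pos: [530.6, -260.1, 190.5]
ee_rot: [-3.141, 0.002, 3.05]
force: [1.0, -0.0, 0.1]
gripper_width: 87.2
```

>>> step_arm:
  targets:
    - [[0, 0, 0.02], 0, 1]
    - [[0, 0, 0.02], 0, 1]
    - [[0, 0, 0.01], 0, 1]
    - [[0, 0, 0], 0, 1]
    - [[0, 0, 0], 0, 1]

```text
time_s: 3.22
tcp_pos: [530.2, -258.4, 140.8]
ee_rot: [3.141, -0.0, 3.052]
force: [-0.4, 0.6, -0.4]
gripper_width: 87.1
```

```bash
python3 - <<'E'
from h import *
s=cam('scene');t=cam('top');o=bot.get_obs();print(o['tcp_pos'],o['ee_rot'],o['joints'].round(2))
p=o['tcp_pos']+[0,0,11]
for c in (s,t): print(proj(c,p))
cv2.imwrite('pics/g1.png',np.hstack([crop(s,85,170,140,105),crop(t,300,180,100,75)]))
E
```

```text
[ 530.7222938  -259.26578702  141.86868852] [-3.14156990e+00  1.86600458e-03  3.05174122e+00] [-0.13  0.36  0.63  1.7  -0.23  1.16  2.04]
[148.07456682 227.4991398 ]
[356.22865696 213.17780586]
```

View pics/g1.png

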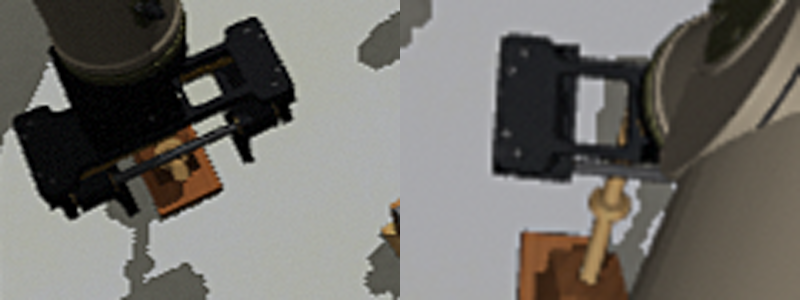

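>>> step_arm:
  targets:
    - [[0, -0.003, 0], 0, 0.6]
    - [[0, 0, 0], 0, 0.3]
    - [[0, 0, 0], 0, 0]
    - [[0, 0, 0], 0, 0]
    - [[0, 0, 0], 0, 0]
  squeeze: 30

```text
time_s: 3.73
tcp_pos: [529.7, -262.5, 140.7]
ee_rot: [3.141, 0.0, 3.051]
force: [-0.1, -0.3, 0.3]
gripper_width: 61.9
```

>>> step_arm:
  targets:
    - [[0, 0, 0], 0, 0]
    - [[0, 0, 0], 0, 0]
    - [[0, 0, 0], 0, 0]

```text
time_s: 3.98
tcp_pos: [529.6, -262.4, 140.5]
ee_rot: [3.141, -0.0, 3.051]
force: [0.1, 0.3, -0.3]
gripper_width: 41.1
```

>>> step_arm:
  targets:
    - [[0, 0, 0], 0, 0]
    - [[0, 0, 0], 0, 0]
    - [[0, 0, 0], 0, 0]
    - [[0, 0, 0], 0, 0]
    - [[0, 0, 0], 0, 0]

```text
time_s: 4.4
tcp_pos: [529.6, -262.5, 140.5]
ee_rot: [3.142, -0.0, 3.051]
force: [0.1, -0.4, -0.0]
gripper_width: 10.4
```

>>> step_arm:
  targets:
    - [[0, 0, 0], 0, 0]
    - [[0, 0, 0], 0, 0]
    - [[0, 0, 0], 0, 0]

```text
time_s: 4.65
tcp_pos: [529.7, -262.5, 140.5]
ee_rot: [3.142, 0.0, 3.051]
force: [0.4, 0.0, -0.7]
gripper_width: 10.8
```

>>> step_arm:
  targets:
    - [[-0.0075, 0, -0.0067], 0, 0]
    - [[-0.0075, 0, -0.0067], 0, 0]
    - [[-0.0075, 0, -0.0067], 0, 0]

```text
time_s: 4.9
tcp_pos: [552.2, -264.4, 160.8]
ee_rot: [3.141, -0.0, 3.051]
force: [0.2, 0.5, -0.5]
gripper_width: 10.6
```

>>> step_arm:
  targets:
    - [[-0.0075, 0, -0.0067], 0, 0]
    - [[-0.0075, 0, -0.0067], 0, 0]
    - [[-0.0075, 0, -0.0067], 0, 0]
    - [[-0.0075, 0, -0.0067], 0, 0]
    - [[-0.0075, 0, -0.0067], 0, 0]

```text
time_s: 5.32
tcp_pos: [589.7, -267.8, 194.3]
ee_rot: [3.141, -0.0, 3.051]
force: [-0.0, -0.3, -0.1]
gripper_width: 10.7
```

```bash
python3 - <<'E'
from h import *
s=cam('scene');t=cam('top');o=bot.get_obs();print(o['tcp_pos'],o['ee_rot'],o['force'],o['gripper_width'])
cv2.imwrite('pics/g2.png',np.hstack([crop(s,85,170,140,105),crop(t,300,180,120,90)]))
E
```

```text
[ 590.57570135 -267.78907456  194.81023003] [-3.14119120e+00  1.44681411e-03  3.05208947e+00] [-0.14303603  0.27246458  0.24158054] 10.753112256016022
```

View pics/g2.png

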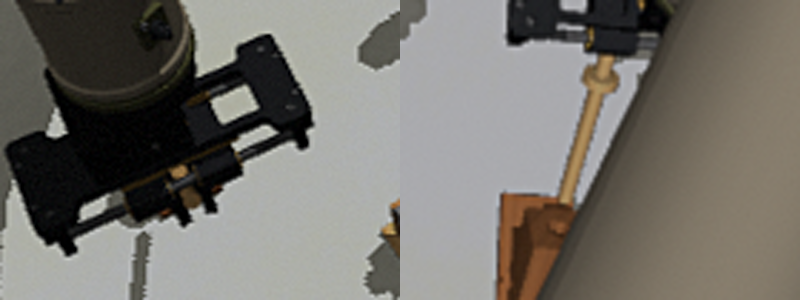

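The rod is out: the top view shows its lower end clear of the holder block's mouth. I'll level it in the grip by pressing its underside on the block's ridge.

>>> step_arm:
  targets:
    - [[0, 0, -0.015], 0, 0]
    - [[0, 0, -0.015], 0, 0]
    - [[0, 0, -0.015], 0, 0]
    - [[0.02, 0, 0], 0, 0]
    - [[0.02, 0, 0], 0, 0]
  squeeze: 20

```text
time_s: 5.83
tcp_pos: [549.2, -264.3, 239.0]
ee_rot: [-3.141, 0.0, 3.052]
force: [0.3, 0.1, 0.7]
gripper_width: 10.8
```

>>> step_arm:
  targets:
    - [[0.015, 0, 0], 0, 0]
    - [[0, 0, 0.015], 0, 0]
    - [[0, 0, 0.015], 0, 0]
    - [[0, 0, 0.015], 0, 0]
    - [[0, 0, 0.01], 0, 0]

```text
time_s: 6.25
tcp_pos: [533.6, -262.5, 182.4]
ee_rot: [3.141, -0.002, 3.051]
force: [-0.8, -0.4, -0.4]
gripper_width: 11.1
```

>>> step_arm:
  targets:
    - [[0, 0, 0.008], 0, 0]
    - [[0, 0, 0.008], 0, 0]
    - [[0, 0, 0.008], 0, 0]
    - [[0, 0, 0.008], 0, 0]
    - [[0, 0, 0.008], 0, 0]

```text
time_s: 6.67
tcp_pos: [534.8, -263.1, 143.7]
ee_rot: [-3.141, 0.001, 3.051]
force: [0.1, -0.0, 1.1]
gripper_width: 11.3
```

>>> step_arm:
  targets:
    - [[0, 0, 0.008], 0, 0]
    - [[0, 0, 0.008], 0, 0]
    - [[0, 0, 0.008], 0, 0]
    - [[0, 0, 0.008], 0, 0]
    - [[0, 0, 0.008], 0, 0]

```text
time_s: 7.08
tcp_pos: [534.7, -262.9, 103.4]
ee_rot: [3.142, 0.0, 3.051]
force: [1.1, -1.0, 0.9]
gripper_width: 11.1
```

>>> step_arm:
  targets:
    - [[0, 0, 0.008], 0, 0]
    - [[0, 0, 0.008], 0, 0]
    - [[0, 0, 0.003], 0, 0]
    - [[0, 0, 0], 0, 0]

```text
time_s: 7.42
tcp_pos: [534.0, -262.7, 84.1]
ee_rot: [3.141, -0.002, 3.051]
force: [-0.8, -0.2, 1.7]
gripper_width: 11.3
```

>>> step_arm:
  targets:
    - [[0, 0, 0], 0, 0]
    - [[0, 0, -0.02], 0, 0]
    - [[0, 0, -0.04], 0, 0]
    - [[0, 0, -0.04], 0, 0]
    - [[0, 0, -0.02], 0, 0]
  squeeze: 55

```text
time_s: 7.83
tcp_pos: [535.6, -264.0, 210.2]
ee_rot: [-3.14, 0.005, 3.05]
force: [1.2, -0.5, 0.3]
gripper_width: 10.2
```

```bash
python3 - <<'E'
from h import *
s=cam('scene');t=cam('top');o=bot.get_obs();print(o['tcp_pos'],o['ee_rot'],o['force'],o['gripper_width'],o['joints'].round(2))
cv2.imwrite('pics/g3.png',np.hstack([crop(s,60,140,180,135),crop(t,290,180,120,90)]))
E
```

```text
[ 536.4172161  -264.10841013  209.78606164] [-3.14048373  0.00734164  3.05089282] [-0.03027202 -1.19190586 -1.49909147] 9.818784581740813 [-0.14  0.31  0.65  1.6  -0.2   1.28  2.02]
```

View pics/g3.png

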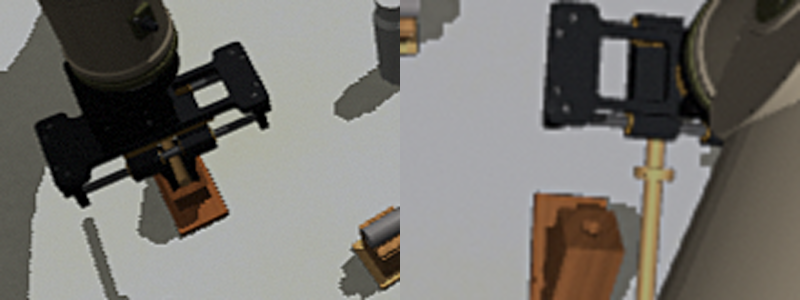

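The picture shows the rod roughly level in the grip, with the collar edge-on. Next I'll check the cabinet's nearness and the yaw of the slide.

```bash
python3 - <<'E'
from h import *
s=cam('scene');t=cam('top')
print('knob',tri(t,(489.6,148.5),s,(22.4,364.8)))
for z in (0,240): print(z,[onz(t,p,z).round(0)[:2] for p in [(454.4,156.8),(472,248)]], onz(s,(0,307),z).round(),onz(s,(40,383),z).round())
f=lambda h:(h[...,1]<70)&(h[...,2]<140)&(h[...,2]>40)
for bt in [(272,173,25,14),(202,173,18,14)]:
    m,p=blob(t,bt,f); mu=cv2.moments(m.astype(np.uint8),True); cx,cy=mu['m10']/mu['m00'],mu['m01']/mu['m00']
    a=.5*np.arctan2(2*mu['mu11'],mu['mu20']-mu['mu02'])
    e=[onz(t,(cx+q*np.cos(a),cy+q*np.sin(a)),68) for q in(-9,9)]; d=e[0]-e[1]
    print(cx,cy,'heading',np.degrees(np.arctan2(d[1],d[0])),len(p))
E
```

```text
knob (array([ 684.72723113, -570.60966232,  192.77208601]), np.float64(4.780919440064597))
0 [array([ 712., -596.]), array([ 451., -626.])] [ 431. -634.    0.] [ 650. -608.    0.]
240 [array([ 651., -460.]), array([ 449., -483.])] [ 587. -558.  240.] [ 754. -538.  240.]
285.8970588235294 180.01470588235293 heading 91.05351067645867 204
210.5486725663717 179.27433628318585 heading 83.02283137216162 113
```

>>> step_arm:
  targets:
    - [[0, 0, 0], 7, 0]
    - [[0, 0, 0], 7, 0]
    - [[0, 0, 0], 7, 0]
    - [[0, 0, 0], 7, 0]
    - [[0, 0, 0], 7, 0]

```text
time_s: 8.45
tcp_pos: [533.9, -262.5, 203.4]
ee_rot: [-3.141, -0.002, 2.434]
force: [-0.2, 0.4, 0.2]
gripper_width: 10.1
```

>>> step_arm:
  targets:
    - [[0, 0, 0], 7, 0]
    - [[0, 0, 0], 7, 0]
    - [[0, 0, 0], 7, 0]
    - [[0, 0, 0], 7, 0]
    - [[0, 0, 0], 7, 0]

```text
time_s: 8.87
tcp_pos: [533.9, -262.5, 203.5]
ee_rot: [-3.139, -0.001, 1.823]
force: [-0.6, -0.6, -0.8]
gripper_width: 10.0
```

>>> step_arm:
  targets:
    - [[0, 0, 0], 7, 0]
    - [[0, 0, 0], 7, 0]
    - [[-0.015, 0.02, 0], 0, 0]
    - [[-0.02, 0.03, 0], 0, 0]
    - [[-0.02, 0.03, 0], 0, 0]

```text
time_s: 9.28
tcp_pos: [616.1, -316.1, 203.3]
ee_rot: [-3.14, -0.002, 1.587]
force: [1.2, 0.5, 1.0]
gripper_width: 10.1
```

>>> step_arm:
  targets:
    - [[0, 0.01, 0.02], 0, 0]
    - [[0, 0, 0.03], 0, 0]
    - [[0, 0, 0.02], 0, 0]
    - [[0, 0, 0], 0, 0]
    - [[0, 0, 0], 0, 0]

```text
time_s: 9.7
tcp_pos: [624.3, -316.2, 133.3]
ee_rot: [-3.138, -0.001, 1.585]
force: [0.4, 0.5, 0.9]
gripper_width: 10.1
```

```bash
python3 - <<'E'
from h import *
s=cam('scene');t=cam('top');o=bot.get_obs();print(o['tcp_pos'],o['ee_rot'],o['joints'].round(2))
g=o['tcp_pos']+[0,0,11]
for c in (s,t): print(proj(c,g),proj(c,g+[-1.7,175,0]))
S=crop(s,140,190,120,90);T=crop(t,270,140,120,90)
cv2.imwrite('pics/g4.png',np.hstack([S,T])); np.save('s4.npy',s['bgr']);np.save('t4.npy',t['bgr'])
E
```

```text
[ 625.59249019 -317.00231739  136.25967613] [3.14067225e+00 5.90454210e-04 1.58490132e+00] [-0.12  0.68  0.81  1.38 -0.5   1.29  0.73]
[143.1672986 274.9465312] [214.84877074 233.15374593]
[377.53382268 175.12497269] [306.67700376 175.02668666]
```

View pics/g4.png

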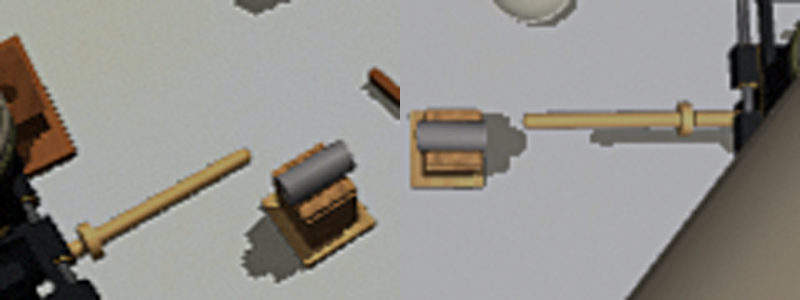

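```bash
cat >> h.py <<'E'
def strip_line(c,m):
    """midline of an elongated mask: line through pixel points by fitLine; returns point, dir"""
    v,u=np.nonzero(m); vx,vy,x0,y0=cv2.fitLine(np.c_[u,v].astype(np.float32),cv2.DIST_L2,0,.01,.01).ravel(); return np.array([x0,y0]),np.array([vx,vy])
def axis3d(s,ls,t,lt):
    n=[]
    for c,(p,d) in ((s,ls),(t,lt)):
        a=ray(c,p-8*d)[1]; b=ray(c,p+8*d)[1]; k=np.cross(a,b); n.append(k/np.linalg.norm(k))
    d=np.cross(n[0],n[1]); d/=np.linalg.norm(d); d*=np.sign(d[1])
    A=np.array([n[0],n[1],d]); return lambda y:(lambda P:P+d*(y-P[1])/d[1])(np.linalg.solve(A,[n[0]@s['origin'],n[1]@t['origin'],0])),d
frod=lambda h:(h[...,0]>10)&(h[...,0]<26)&(h[...,1]>75)&(h[...,2]>90)
fsl=lambda h:(h[...,1]<70)&(h[...,2]<135)&(h[...,2]>35)
E
python3 - <<'E'
from h import *
s=cam('scene');t=cam('top');o=bot.get_obs();g=o['tcp_pos']+[0,0,11];print('grasp',g)
mt,_=blob(t,(306,170,44,14),frod); ms,_=blob(s,(176,230,40,36),frod)
P,d=axis3d(s,strip_line(s,ms),t,strip_line(t,mt)); print('rod d',d,'pitch',np.degrees(np.arcsin(d[2])),'head',np.degrees(np.arctan2(d[1],d[0])))
for y in(-317,-260,-200,-142): print(P(y))
v,u=np.nonzero(mt);print('tip px top',u.min(),[onz(t,(u.min()-.5,176),z) for z in(130,140)])
print(mt.sum(),ms.sum(),strip_line(s,ms),strip_line(t,mt))
lt,_=blob(t,(272,173,25,14),fsl); l2,_=blob(s,(219,229,32,32),fsl)
vis=[]
for c,m,b in((s,ms|l2,(170,210,100,75)),(t,mt|lt,(265,140,100,75))):
    c['bgr'][m]=(0,0,255); vis.append(crop(c,*b))
cv2.imwrite('pics/m5.png',np.hstack(vis))
for q in(s,t):pass
P2,d2=axis3d(s,strip_line(s,l2),t,strip_line(t,lt)); print('slide d',d2,P2(-99),lt.sum(),l2.sum(),strip_line(s,l2),strip_line(t,lt))
E
```

```text
grasp [ 625.93961578 -317.0228907   147.85658285]
rod d [-0.01437261  0.99814632 -0.05913837] pitch -3.390357180431868 head 90.82496230773451
[ 626.05719941 -317.          151.07831475]
[ 625.2364391  -260.          147.70116752]
[ 624.37248089 -200.          144.14627569]
[ 623.53732129 -142.          140.70988026]
tip px top 307 [array([ 624.84251153, -144.34092144,  130.        ]), array([ 622.88429096, -142.71316998,  140.        ])]
181 169 (array([194.36095, 245.90532], dtype=float32), array([ 0.87531984, -0.48354435], dtype=float32)) (array([329.2044 , 175.34807], dtype=float32), array([ 0.99989444, -0.0145297 ], dtype=float32))
slide d [-0.00989303  0.99735324 -0.07203226] [625.78096622 -99.          67.55940043] 181 214 (array([234.0841, 241.1028], dtype=float32), array([ 0.87412906, -0.48569372], dtype=float32)) (array([285.72928, 179.9558 ], dtype=float32), array([ 0.99992627, -0.01214223], dtype=float32))
```

View pics/m5.png

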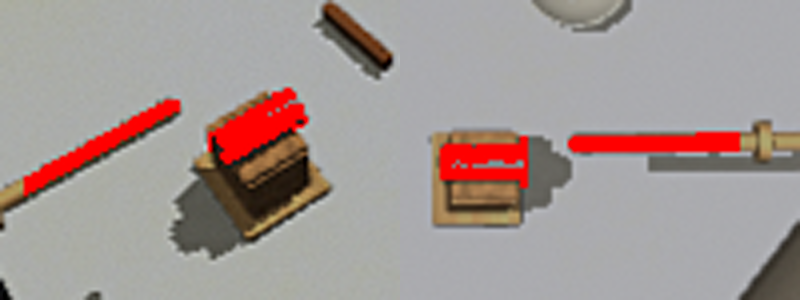

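The masks fit the rod and the long slide well, and the two appear nearly parallel (the same bias shows on the slide, which is known to be level). I'll lower to bore height with the tip 16 mm short of it and compare midlines there.

>>> step_arm:
  targets:
    - [[0, 0.002, 0.02], 0, 0]
    - [[0, 0, 0.02], 0, 0]
    - [[0, 0, 0.02], 0, 0]
    - [[0, 0, 0.014], 0, 0]
    - [[0, 0, 0.002], 0, 0]

```text
time_s: 10.32
tcp_pos: [626.6, -315.8, 57.1]
ee_rot: [-3.139, -0.001, 1.585]
force: [-0.3, 0.2, -0.4]
gripper_width: 10.1
```

>>> step_arm:
  targets:
    - [[0, 0, 0], 0, 0]
    - [[0, 0, 0], 0, 0]
    - [[0, 0, 0], 0, 0]

```text
time_s: 10.57
tcp_pos: [628.1, -317.1, 60.8]
ee_rot: [3.14, 0.001, 1.585]
force: [0.3, -0.1, -0.6]
gripper_width: 10.2
```

```bash
cat > al.py <<'E'
from h import *
def run(bt,bs,name=None,hist=[]):
    s=cam('scene');t=cam('top');o=bot.get_obs();print('tcp',o['tcp_pos'],o['ee_rot'][2],'F',o['force'],'tq',o['ft_torque'])
    mt,_=blob(t,bt,frod); ms,_=blob(s,bs,frod)
    lt,_=blob(t,(274,173,21,14),fsl); l2,_=blob(s,(219,229,32,32),fsl)
    L={}
    for n,c,m,l in(('s',s,ms,l2),('t',t,mt,lt)):
        p,d=strip_line(c,m); q,e=strip_line(c,l); d=d*np.sign(d@(q-p)); e=e*np.sign(e@d); nn=np.array([-d[1],d[0]])
        print(n,'rodN',m.sum(),'slN',l.sum(),'slide centre off rod line px',round(float((q-p)@nn),2),'angle deg',round(float(np.degrees(np.cross(d,e))),2),'gap px',round(float((q-p)@d),1), 'rod tip-most',round(float(max(((np.argwhere(m)[:,::-1]-p)@d))),1))
        # sensitivity: px per mm along nn for x and z
        X=np.array([625.5,-100,65]); J=[(proj(c,X+v)-proj(c,X))@nn for v in np.eye(3)]; print('   J',np.round(J,3)); L[n]=((q-p)@nn,J)
    A=np.array([[L['s'][1][0],L['s'][1][2]],[L['t'][1][0],L['t'][1][2]]]); print('move rod by dx,dz mm:',np.linalg.solve(A,[L['s'][0],L['t'][0]]))
    P,d=axis3d(s,strip_line(s,ms),t,strip_line(t,mt)); print('rod pitch',np.degrees(np.arcsin(d[2])),'head',np.degrees(np.arctan2(d[1],d[0])),P(-200))
    P,d=axis3d(s,strip_line(s,l2),t,strip_line(t,lt)); print('sl pitch',np.degrees(np.arcsin(d[2])),'head',np.degrees(np.arctan2(d[1],d[0])),P(-99))
    if name:
        for c,m in((s,ms|l2),(t,mt|lt)): c['bgr'][m]=(c['bgr'][m]*.6+np.array([0,0,100])).astype(np.uint8)
        cv2.imwrite(name,np.hstack([crop(s,150,200,120,90),crop(t,255,140,120,90)]))
    return s,t,ms,mt
E
python3 - <<'E'
from al import *
c=viewer.read_camera
s=cam('scene');t=cam('top')
for q in (s,t): print([proj(q,[625,y,65]).round(0) for y in(-145,-240)])
run((299,172,40,16),(174,246,44,42),'pics/m6.png')
E
```

```text
[array([217., 251.]), array([182., 272.])]
[array([303., 181.]), array([338., 181.])]
tcp [ 627.72532657 -316.73685376   59.84607596] 1.585232251561414 F [ 0.06595464 -0.1622884  -0.32136144] tq [-0.12036546  0.03181103 -0.00169788]
s rodN 196 slN 217 slide centre off rod line px -0.32 angle deg 2.04 gap px 46.2 rod tip-most 26.5
   J [ 0.376 -0.    -0.184]
t rodN 150 slN 140 slide centre off rod line px 1.2 angle deg 0.68 gap px 36.3 rod tip-most 18.8
   J [0.37  0.012 0.067]
move rod by dx,dz mm: [2.13160003 6.1101432 ]
rod pitch -2.872671504628414 head 91.34288630393712 [ 626.14052935 -200.           66.73820519]
sl pitch -5.076126011644399 head 90.24755092360836 [625.87936519 -99.          67.71643858]
```

View pics/m6.png

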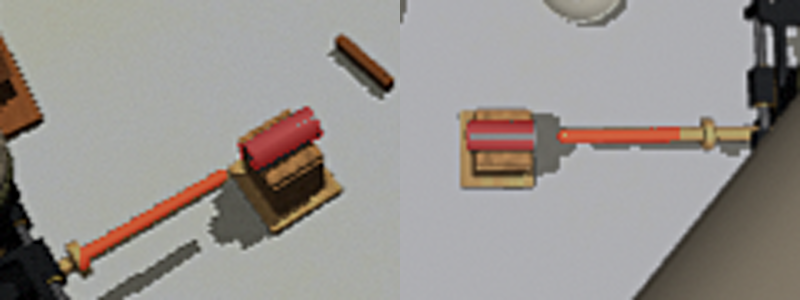

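```bash
cat > al2.py <<'E'
from h import *
def mids(c,cols,line,half,dark):
    """sub-pixel mid row of saturated (rod) or grey (slide) band around row line(u)"""
    S=cv2.cvtColor(c['bgr'],cv2.COLOR_BGR2HSV)[...,1].astype(float); out=[]
    for u in cols:
        r0=int(round(line(u))); v=np.arange(r0-half,r0+half+1); p=S[v,u]
        p=(110-p) if dark else p; th=45
        if p[half]<th: continue
        a=half
        while a>0 and p[a]>th:a-=1
        b=half
        while b<2*half and p[b]>th:b+=1
        if p[a]>th or p[b]>th: continue
        ea=v[a]+(th-p[a])/(p[a+1]-p[a]); eb=v[b]-(th-p[b])/(p[b-1]-p[b]); out.append((u,(ea+eb)/2,eb-ea))
    return np.array(out)
def fit(o):
    w=np.median(o[:,2]); o=o[abs(o[:,2]-w)<1.5]; k=np.polyfit(o[:,0],o[:,1],1); r=o[:,1]-np.polyval(k,o[:,0]); o=o[abs(r)<1]; k=np.polyfit(o[:,0],o[:,1],1)
    u=o[:,0].mean(); d=np.array([1,k[0]]); return np.array([u,np.polyval(k,u)]),d/np.linalg.norm(d),w,len(o),np.std(o[:,1]-np.polyval(k,o[:,0]))
def predict(c,A,B):
    a,b=proj(c,A),proj(c,B); return lambda u:a[1]+(b[1]-a[1])*(u-a[0])/(b[0]-a[0])
def measure(c,A,B,half,dark):
    a,b=proj(c,A),proj(c,B); lo,hi=sorted((a[0],b[0])); f=fit(mids(c,range(int(np.ceil(lo)),int(hi)+1),predict(c,A,B),half,dark)); return f
E
python3 - <<'E'
from al2 import *
s=cam('scene');t=cam('top');o=bot.get_obs();print(o['tcp_pos'])
R0=[626,-225,66.7];R1=[625,-148,66.7];S0=[625.5,-117,66];S1=[625.5,-81,66]
F={}
for n,c in(('s',s),('t',t)):
    for m,(A,B,h,dk) in dict(rod=(R0,R1,6,0),sl=(S0,S1,9,1)).items():
        F[n,m]=f=measure(c,A,B,h,dk); print(n,m,f[0],f[1],'w',round(f[2],2),f[3],round(f[4],2))
for m,y in(('rod',(-317,-200,-142,-99)),('sl',(-126,-99,-72))):
    P,d=axis3d(s,F['s',m][:2],t,F['t',m][:2]); print(m,'pitch',np.degrees(np.arcsin(d[2])),'head',np.degrees(np.arctan2(d[1],d[0])),[P(q).round(1) for q in y])
E
```

```text
[ 627.54497035 -316.63624322   59.47737664]
s rod [202.         260.76063541] [ 0.867986   -0.49658867] w 5.79 29 0.11
s sl [232.5        242.47940575] [ 0.86262545 -0.5058432 ] w 11.45 10 0.1
t rod [318.5       180.3079971] [ 0.99989497 -0.01449299] w 4.66 28 0.08
t sl [285.5        180.26185632] [0.99999802 0.00199026] w 8.57 14 0.02
rod pitch -3.280294781389577 head 90.86460271730013 [array([ 628.2, -317. ,   72.2]), array([ 626.5, -200. ,   65.5]), array([ 625.6, -142. ,   62.2]), array([625. , -99. ,  59.7])]
sl pitch -0.8006914544909581 head 90.35301486055553 [array([ 625.6, -126. ,   65.2]), array([625.5, -99. ,  64.8]), array([625.3, -72. ,  64.4])]
```

Sub-pixel fits put the slide at (625.5, -99, 64.8) with pitch about 0. The rod droops about 3° tip-down. I'll re-level it on the holder ridge to slightly tip-up, since the slide's weight will droop it again.

>>> step_arm:
  targets:
    - [[0, 0, -0.02], 0, 0]
    - [[0, 0, -0.03], 0, 0]
    - [[0, 0, -0.03], 0, 0]
    - [[0, 0, -0.02], 0, 0]
    - [[-0.001, -0.025, 0], 0, 0]
  squeeze: 50

```text
time_s: 11.28
tcp_pos: [607.4, -317.4, 163.9]
ee_rot: [3.134, 0.003, 1.59]
force: [1.9, -0.2, -0.1]
gripper_width: 9.9
```

>>> step_arm:
  targets:
    - [[-0.001, -0.035, 0], 0, 0]
    - [[-0.001, -0.035, 0], 0, 0]
    - [[-0.001, -0.025, 0], -7, 0]
    - [[0, -0.012, 0], -7, 0]
    - [[0, 0, 0], -7, 0]

```text
time_s: 11.7
tcp_pos: [492.5, -325.1, 159.6]
ee_rot: [3.141, -0.001, 1.954]
force: [0.4, 0.1, 0.2]
gripper_width: 10.2
```

>>> step_arm:
  targets:
    - [[0, 0, 0], -7, 0]
    - [[0, 0, 0], -7, 0]
    - [[0, 0, 0], -7, 0]
    - [[0, 0, 0], 0, 0]
    - [[0, 0, 0], 0, 0]

```text
time_s: 12.12
tcp_pos: [495.5, -324.1, 159.3]
ee_rot: [3.141, 0.0, 2.314]
force: [0.6, -0.6, -0.8]
gripper_width: 10.1
```

>>> step_arm:
  targets:
    - [[0, 0, 0.02], 0, 0]
    - [[0, 0, 0.02], 0, 0]
    - [[0, 0, 0.012], 0, 0]
    - [[0, 0, 0.004], 0, 0]
    - [[0, 0, 0.004], 0, 0]
  squeeze: 20

```text
time_s: 12.53
tcp_pos: [495.4, -324.0, 98.8]
ee_rot: [-3.141, -0.001, 2.316]
force: [0.4, -0.7, -0.3]
gripper_width: 10.9
```

>>> step_arm:
  targets:
    - [[0, 0, 0.005], 0, 0]
    - [[0, 0, 0.005], 0, 0]
    - [[0, 0, 0.005], 0, 0]
    - [[0, 0, 0.004], 0, 0]
    - [[0, 0, 0], 0, 0]

```text
time_s: 12.95
tcp_pos: [495.5, -323.9, 79.6]
ee_rot: [-3.142, -0.0, 2.318]
force: [0.9, 0.3, 0.8]
gripper_width: 11.0
```

>>> step_arm:
  targets:
    - [[0, 0, 0], 0, 0]
    - [[0, 0, 0], 0, 0]
    - [[0, 0, 0], 0, 0]
    - [[0, 0, 0], 0, 0]
  squeeze: 60

```text
time_s: 13.28
tcp_pos: [495.6, -323.9, 80.3]
ee_rot: [3.141, 0.0, 2.318]
force: [-0.4, 0.2, 1.1]
gripper_width: 9.8
```

>>> step_arm:
  targets:
    - [[0, 0, -0.005], 0, 0]
    - [[0, 0, -0.01], 0, 0]
    - [[0, 0, -0.02], 0, 0]
    - [[0, 0, -0.025], 0, 0]
    - [[0, 0, -0.02], 7, 0]

```text
time_s: 13.7
tcp_pos: [495.5, -324.5, 162.5]
ee_rot: [3.141, 0.001, 2.197]
force: [1.2, 0.2, -1.5]
gripper_width: 10.0
```

>>> step_arm:
  targets:
    - [[0, 0, 0], 7, 0]
    - [[0, 0, 0], 7, 0]
    - [[0, 0, 0], 7, 0]
    - [[0, 0, 0], 7, 0]
    - [[0, 0, 0], 7, 0]

```text
time_s: 14.12
tcp_pos: [495.7, -324.0, 161.1]
ee_rot: [3.141, 0.0, 1.579]
force: [0.2, -0.8, -0.7]
gripper_width: 10.1
```

>>> step_arm:
  targets:
    - [[0.002, 0.03, 0], 0, 0]
    - [[0.002, 0.035, 0], 0, 0]
    - [[0.002, 0.035, 0], 0, 0]
    - [[0.001, 0.025, 0], 0, 0]
    - [[0, 0.006, 0.015], 0, 0]

```text
time_s: 14.53
tcp_pos: [631.8, -313.5, 147.6]
ee_rot: [3.137, 0.002, 1.59]
force: [1.3, 0.1, 0.2]
gripper_width: 10.1
```

>>> step_arm:
  targets:
    - [[0, 0, 0.03], 0, 0]
    - [[0, 0, 0.03], 0, 0]
    - [[0, 0, 0.02], 0, 0]
    - [[0, 0, 0.01], 0, 0]
    - [[0, 0, 0], 0, 0]

```text
time_s: 14.95
tcp_pos: [625.2, -314.5, 53.2]
ee_rot: [-3.138, -0.001, 1.585]
force: [-0.8, 0.5, 0.0]
gripper_width: 9.8
```

```bash
cat >> al2.py <<'E'
def both(R0,R1,S0=[625.5,-117,66],S1=[625.5,-81,66],slide=True,ys=(-317,-200,-142,-99)):
    s=cam('scene');t=cam('top');o=bot.get_obs();print('tcp',o['tcp_pos'],np.degrees(o['ee_rot'][2])); F={}
    D=dict(rod=(R0,R1,6,0)); 
    if slide: D['sl']=(S0,S1,9,1)
    for n,c in(('s',s),('t',t)):
        for m,(A,B,h,dk) in D.items():
            F[n,m]=f=measure(c,A,B,h,dk); print(n,m,f[0].round(1),'w',round(f[2],2),f[3],round(f[4],2))
    for m in D:
        P,d=axis3d(s,F['s',m][:2],t,F['t',m][:2]); print(m,'pitch',round(np.degrees(np.arcsin(d[2])),2),'head',round(np.degrees(np.arctan2(d[1],d[0])),2),[P(q).round(1) for q in ys])
    return s,t,F
E
python3 - <<'E'
from al2 import *
s,t,F=both([626,-225,70],[626,-148,73])
E
```

```text
tcp [ 626.79644476 -315.47184126   56.46708118] 90.81791791349042
s rod [202.  259.9] w 5.82 29 0.1
s sl [232.5 242.5] w 11.41 10 0.1
t rod [319.  180.7] w 4.63 29 0.08
t sl [285.5 180.3] w 8.54 14 0.02
rod pitch -0.54 head 90.75 [array([ 626.7, -317. ,   67.4]), array([ 625.2, -200. ,   66.2]), array([ 624.4, -142. ,   65.7]), array([623.9, -99. ,  65.3])]
sl pitch -0.27 head 90.35 [array([ 626.7, -317. ,   65.9]), array([ 626. , -200. ,   65.3]), array([ 625.7, -142. ,   65.1]), array([625.4, -99. ,  64.9])]
```

>>> step_arm:
  targets:
    - [[0, 0.0015, 0], 0, 0]
    - [[0.005, 0, 0], 0, 0]
    - [[0.005, 0, 0], 0, 0]
    - [[0.005, 0, 0], 0, 0]
    - [[0.005, 0, 0], 0, 0]

```text
time_s: 15.47
tcp_pos: [628.0, -294.1, 55.5]
ee_rot: [3.141, -0.0, 1.586]
force: [-0.6, -0.1, -0.5]
gripper_width: 9.9
```

>>> step_arm:
  targets:
    - [[0.008, 0, 0], 0, 0]
    - [[0.008, 0, 0], 0, 0]
    - [[0.008, 0, 0], 0, 0]
    - [[0.008, 0, 0], 0, 0]
    - [[0.008, 0, 0], 0, 0]

```text
time_s: 15.88
tcp_pos: [627.2, -253.9, 55.1]
ee_rot: [3.142, -0.0, 1.586]
force: [0.4, 0.0, -0.0]
gripper_width: 9.7
```

>>> step_arm:
  targets:
    - [[0.008, 0, 0], 0, 0]
    - [[0.008, 0, 0], 0, 0]
    - [[0.008, 0, 0], 0, 0]
    - [[0.008, 0, 0], 0, 0]
    - [[0, 0, 0], 0, 0]

```text
time_s: 16.3
tcp_pos: [627.1, -220.6, 54.9]
ee_rot: [-3.142, -0.001, 1.587]
force: [0.4, -0.5, 0.2]
gripper_width: 9.6
```

```bash
python3 - <<'E'
from al2 import *
t=cam('top');s=cam('scene');o=bot.get_obs();print(o['tcp_pos'],o['force'],o['ft_torque'])
S=cv2.cvtColor(t['bgr'],cv2.COLOR_BGR2HSV)[...,1]
# band width per column -> collar, tip
line=predict(t,[625.4,-240,65.5],[625.4,0,65.5])
for u in range(245,345):
    r=int(round(line(u))); w=int((S[r-6:r+7,u]>60).sum()); print(f'{u}:{w}',end=' ')
print([ (y,proj(t,[625.4,y,65])[0].round(1)) for y in(-195,-160,-126,-72,-30)])
cv2.imwrite('pics/i1.png',np.hstack([crop(s,150,180,120,90),crop(t,235,140,120,90)]))
E
```

```text
[ 626.72817727 -222.73178483   55.17441932] [ 0.18221122  0.13119413 -1.19155268] [-0.12936337 -0.01918663 -0.05376201]
245:0 246:0 247:0 248:0 249:0 250:0 251:0 252:0 253:0 254:0 255:0 256:0 257:0 258:0 259:0 260:0 261:0 262:0 263:0 264:0 265:0 266:1 267:3 268:5 269:5 270:5 271:5 272:5 273:13 274:13 275:7 276:4 277:4 278:5 279:5 280:4 281:5 282:5 283:5 284:5 285:5 286:5 287:5 288:5 289:5 290:4 291:5 292:5 293:5 294:4 295:0 296:5 297:5 298:5 299:5 300:5 301:5 302:5 303:5 304:5 305:5 306:5 307:5 308:5 309:7 310:9 311:9 312:9 313:5 314:4 315:5 316:5 317:5 318:3 319:2 320:0 321:0 322:1 323:0 324:0 325:0 326:0 327:0 328:0 329:0 330:0 331:0 332:0 333:0 334:0 335:0 336:0 337:0 338:0 339:0 340:0 341:0 342:0 343:0 344:0 [(-195, np.float64(321.6)), (-160, np.float64(308.5)), (-126, np.float64(295.7)), (-72, np.float64(275.5)), (-30, np.float64(259.7))]
```

The tip has emerged beyond the slide in the top view (column 266, with the slide's far end at 275) and the collar is about 35 mm short. I'll advance another 30 mm, then lift gently.

>>> step_arm:
  targets:
    - [[0.007, 0, 0], 0, 0]
    - [[0.007, 0, 0], 0, 0]
    - [[0.007, 0, 0], 0, 0]
    - [[0.005, 0, 0], 0, 0]
    - [[0.004, 0, 0], 0, 0]

```text
time_s: 16.82
tcp_pos: [626.4, -191.9, 55.0]
ee_rot: [3.142, -0.0, 1.586]
force: [-0.2, 1.0, -0.5]
gripper_width: 9.4
```

>>> step_arm:
  targets:
    - [[0, 0, 0], 0, 0]
    - [[0, 0, 0], 0, 0]
    - [[0, 0, 0], 0, 0]

```text
time_s: 17.07
tcp_pos: [626.1, -193.4, 55.2]
ee_rot: [3.142, 0.0, 1.585]
force: [-0.2, -0.4, -0.7]
gripper_width: 9.8
```

>>> step_arm:
  targets:
    - [[0, 0, -0.002], 0, 0]
    - [[0, 0, -0.002], 0, 0]
    - [[0, 0, -0.002], 0, 0]
    - [[0, 0, -0.002], 0, 0]
    - [[0, 0, -0.002], 0, 0]

```text
time_s: 17.48
tcp_pos: [626.2, -193.2, 65.4]
ee_rot: [3.142, 0.0, 1.585]
force: [-0.1, 0.3, -1.3]
gripper_width: 10.0
```

>>> step_arm:
  targets:
    - [[0, 0, -0.003], 0, 0]
    - [[0, 0, -0.003], 0, 0]
    - [[0, 0, -0.003], 0, 0]
    - [[0, 0, -0.003], 0, 0]
    - [[0, 0, 0], 0, 0]

```text
time_s: 17.9
tcp_pos: [626.6, -193.2, 77.9]
ee_rot: [3.141, 0.0, 1.585]
force: [0.6, 1.3, -1.5]
gripper_width: 9.8
```

```bash
python3 - <<'E'
from al2 import *
t=cam('top');s=cam('scene');o=bot.get_obs();print(o['tcp_pos'],o['force'],o['ft_torque'],o['gripper_width'])
cv2.imwrite('pics/i2.png',np.vstack([np.hstack([crop(s,165,190,100,75),crop(t,245,145,100,75)]),]))
E
```

```text
[ 626.29935115 -193.02138379   77.25336781] [ 0.37496638 -0.19340385 -1.06023088] [-0.20428408  0.10874528 -0.0105934 ] 9.47225815328775
```

View pics/i2.png

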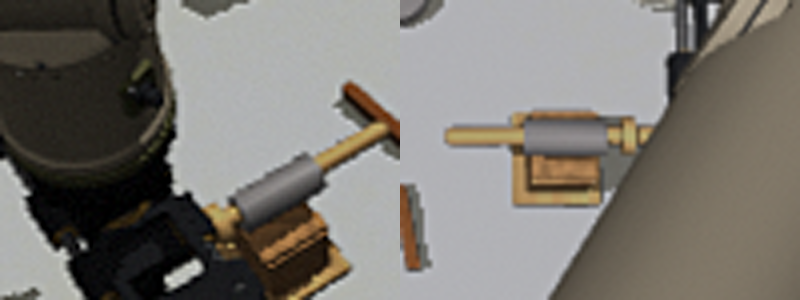

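The slide is up on the rod, close to the collar with about a 4 mm gap, and clear of the cork. I'll lift further and measure the pitch numerically.

>>> step_arm:
  targets:
    - [[0, 0, -0.004], 0, 0]
    - [[0, 0, -0.006], 0, 0]
    - [[0, 0, -0.008], 0, 0]
    - [[0, 0, -0.008], 0, 0]
    - [[0, 0, -0.008], 0, 0]

```text
time_s: 18.42
tcp_pos: [626.4, -193.2, 112.3]
ee_rot: [3.141, 0.0, 1.585]
force: [-0.2, -0.4, -0.6]
gripper_width: 10.2
```

>>> step_arm:
  targets:
    - [[0, 0, -0.008], 0, 0]
    - [[0, 0, -0.008], 0, 0]
    - [[0, 0, -0.006], 0, 0]
    - [[0, 0, -0.004], 0, 0]
    - [[0, 0, 0], 0, 0]

```text
time_s: 18.83
tcp_pos: [626.6, -193.2, 138.2]
ee_rot: [3.14, 0.0, 1.585]
force: [0.3, 0.3, -0.5]
gripper_width: 9.5
```

```bash
cat > tipm.py <<'E'
from al2 import *
t=cam('top');s=cam('scene');o=bot.get_obs();g=o['tcp_pos']+[0,0,12];yaw=o['ee_rot'][2];d=np.array([np.cos(yaw),np.sin(yaw),0]);print(o['tcp_pos'],o['force'],np.degrees(yaw))
def pt(x,dz=0): return g+d*(x+60)+[0,0,dz]
F={}
for n,c in(('s',s),('t',t)):
    for dz in (0,-6,-12):
        try:
            F[n]=measure(c,pt(64,dz),pt(108,dz*1.3),6,0)
            if F[n][3]>6: break
        except Exception as e: print(n,dz,e)
    print(n,F[n][0],F[n][1],F[n][2:],[proj(c,pt(x)).round(1) for x in(0,64,115)])
P,dd=axis3d(s,F['s'][:2],t,F['t'][:2]); m=P(pt(86)[1]); print('pitch local',np.degrees(np.arcsin(dd[2])),'pt at x~86',m,'pitch from grip',np.degrees(np.arctan2(m[2]-g[2],146)))
# tube and rod extents along the top view line
S=cv2.cvtColor(t['bgr'],cv2.COLOR_BGR2HSV)[...,1]
a,b=proj(t,pt(-20)),proj(t,pt(125)); o_=[]
z=m[2]-g[2]
for x in np.arange(-20,125,2.):
    q=proj(t,pt(x,z*(x+60)/146)); r,u=int(round(q[1])),int(round(q[0])); o_.append(f'{x:.0f}:{int((S[r-1:r+2,u]).mean())}')
print(' '.join(o_))
E
python3 tipm.py
```

```text
[ 626.13824215 -192.97154295  136.96773222] [ 0.22773445 -0.71783522 -2.3940165 ] 90.82611443348577
s [249.72727273 214.03911539] [ 0.87602453 -0.48226655] (np.float64(5.860071301247757), 11, np.float64(0.16762962735246104)) [array([218.6, 231.2]), array([242.7, 217. ]), array([261.3, 206.1])]
t [265.5        174.00948059] [ 0.9999808  -0.00619671] (np.float64(5.206096711259761), 14, np.float64(0.02242948375643013)) [array([303.1, 174.3]), array([277. , 174.4]), array([256. , 174.4])]
pitch local -2.7608520720254557 pt at x~86 [625.51071401 -46.98671871 146.71142522] pitch from grip -0.885387518307462
-20:110 -18:109 -16:109 -14:110 -12:121 -10:104 -8:94 -6:95 -4:95 -2:108 0:108 2:109 4:113 6:113 8:89 10:7 12:6 14:6 16:6 18:8 20:8 22:7 24:6 26:5 28:5 30:7 32:8 34:7 36:7 38:7 40:6 42:8 44:7 46:7 48:8 50:8 52:6 54:7 56:7 58:6 60:6 62:8 64:109 66:114 68:109 70:112 72:112 74:111 76:100 78:102 80:103 82:103 84:103 86:102 88:103 90:102 92:102 94:102 96:102 98:102 100:103 102:101 104:101 106:103 108:104 110:95 112:71 114:8 116:8 118:9 120:6 122:6 124:6
```

>>> step_arm:
  targets:
    - [[0.004, -0.0018, -0.004], 0, 0]
    - [[0.008, -0.0036, -0.007], 0, 0]
    - [[0.012, -0.0054, -0.008], 0, 0]
    - [[0.016, -0.0072, -0.007], 0, 0]
    - [[0.02, -0.009, -0.004], 0, 0]

```text
time_s: 19.35
tcp_pos: [598.0, -133.4, 168.2]
ee_rot: [3.141, 0.0, 1.584]
force: [-0.2, 0.2, -0.8]
gripper_width: 9.7
```

>>> step_arm:
  targets:
    - [[0.023, -0.0103, 0], 0, 0]
    - [[0.023, -0.0103, 0], 0, 0]
    - [[0.023, -0.0103, 0], 0, 0]
    - [[0.023, -0.0103, 0], 0, 0]
    - [[0.023, -0.0103, 0], 0, 0]

```text
time_s: 19.77
tcp_pos: [544.2, -17.5, 167.3]
ee_rot: [-3.141, -0.001, 1.586]
force: [0.2, 0.4, -0.6]
gripper_width: 10.1
```

>>> step_arm:
  targets:
    - [[0.023, -0.0103, 0], 0, 0]
    - [[0.023, -0.0103, 0], 0, 0]
    - [[0.023, -0.0103, 0], 0, 0]
    - [[0.023, -0.0103, 0], 0, 0]
    - [[0.023, -0.0103, 0], 0, 0]

```text
time_s: 20.18
tcp_pos: [490.9, 96.6, 167.4]
ee_rot: [-3.141, -0.001, 1.586]
force: [0.1, -0.8, 0.2]
gripper_width: 9.7
```

>>> step_arm:
  targets:
    - [[0.023, -0.0103, 0], 0, 0]
    - [[0.023, -0.0103, 0], 0, 0]
    - [[0.02, -0.009, 0], 0, 0]
    - [[0.016, -0.0072, 0], 0, 0]
    - [[0.012, -0.0054, 0], 0, 0]

```text
time_s: 20.6
tcp_pos: [447.0, 190.4, 167.4]
ee_rot: [-3.141, -0.001, 1.587]
force: [0.5, 0.5, -1.2]
gripper_width: 9.7
```

>>> step_arm:
  targets:
    - [[0.008, -0.0036, 0], 1, 0]
    - [[0.004, -0.0018, 0], 2, 0]
    - [[0, 0, 0], 2, 0]
    - [[0, 0, 0], 1, 0]
    - [[0, 0, 0], 0, 0]

```text
time_s: 21.02
tcp_pos: [442.6, 200.5, 167.3]
ee_rot: [-3.141, -0.0, 1.48]
force: [0.3, 0.1, -0.7]
gripper_width: 9.9
```

```bash
python3 tipm.py; python3 - <<'E'
from al2 import *
t=cam('top');s=cam('scene');np.save('s7.npy',s['bgr']);np.save('t7.npy',t['bgr'])
E
```

```text
[442.86332603 200.3177147  167.27914241] [ 0.72228624 -0.19746986 -0.09007454] 84.87107504184044
s [340.          92.49275173] [ 0.92744127 -0.37396884] (np.float64(4.750341890942039), 13, np.float64(0.14067074813784358)) [array([312.1, 103. ]), array([332.5,  94.6]), array([348.3,  88. ])]
t 0 too many indices for array: array is 1-dimensional, but 2 were indexed
t [106. 244.] [0.65587228 0.75487187] (np.float64(0.0), 1, np.float64(0.0)) [array([133.4, 246.5]), array([105.1, 243.8]), array([ 82.6, 241.6])]
pitch local 44.806773493408244 pt at x~86 [494.43472488 345.73313968 221.59511315] pitch from grip 16.163460203822012
-20:71 -18:55 -16:50 -14:52 -12:40 -10:50 -8:50 -6:52 -4:55 -2:51 0:50 2:50 4:50 6:50 8:49 10:49 12:20 14:21 16:49 18:49 20:50 22:49 24:48 26:49 28:45 30:46 32:47 34:46 36:47 38:46 40:46 42:46 44:46 46:46 48:46 50:46 52:47 54:46 56:47 58:46 60:47 62:47 64:48 66:47 68:48 70:47 72:47 74:47 76:47 78:48 80:48 82:48 84:49 86:49 88:49 90:48 92:48 94:49 96:49 98:49 100:49 102:50 104:49 106:50 108:48 110:50 112:49 114:49 116:49 118:49 120:53 122:51 124:52al2.py:17: RankWarning: Polyfit may be poorly conditioned
  w=np.median(o[:,2]); o=o[abs(o[:,2]-w)<1.5]; k=np.polyfit(o[:,0],o[:,1],1); r=o[:,1]-np.polyval(k,o[:,0]); o=o[abs(r)<1]; k=np.polyfit(o[:,0],o[:,1],1)
al2.py:17: RankWarning: Polyfit may be poorly conditioned
  w=np.median(o[:,2]); o=o[abs(o[:,2]-w)<1.5]; k=np.polyfit(o[:,0],o[:,1],1); r=o[:,1]-np.polyval(k,o[:,0]); o=o[abs(r)<1]; k=np.polyfit(o[:,0],o[:,1],1)
al2.py:17: RankWarning: Polyfit may be poorly conditioned
  w=np.median(o[:,2]); o=o[abs(o[:,2]-w)<1.5]; k=np.polyfit(o[:,0],o[:,1],1); r=o[:,1]-np.polyval(k,o[:,0]); o=o[abs(r)<1]; k=np.polyfit(o[:,0],o[:,1],1)
al2.py:17: RankWarning: Polyfit may be poorly conditioned
  w=np.median(o[:,2]); o=o[abs(o[:,2]-w)<1.5]; k=np.polyfit(o[:,0],o[:,1],1); r=o[:,1]-np.polyval(k,o[:,0]); o=o[abs(r)<1]; k=np.polyfit(o[:,0],o[:,1],1)
```

```bash
python3 - <<'E'
from al2 import *
s=cam('scene');t=cam('top')
C=np.array([452.5,289.2]);th=np.radians(84.9);h=np.array([np.cos(th),np.sin(th)]);k=np.array([-h[1],h[0]])
W=lambda x,y,z:np.r_[C+x*h+y*k,z]
V=[W(x,y,z) for x in(-67.5,67.5) for y in(-28,28) for z in(0,10)]+[W(x,y,96) for x in(-56,-48,48,56) for y in(-22,-18,18,22)]
for n,c,im,b in(('s',s,np.load('scene0.npy'),(283,100,70,65)),('t',t,np.load('top0.npy'),(100,225,75,40))):
    hsv=cv2.cvtColor(im,cv2.COLOR_RGB2HSV); x,y,w,hh=b; m=np.zeros(hsv.shape[:2],bool); m[y:y+hh,x:x+w]=(hsv[...,1]>95)[y:y+hh,x:x+w]
    _,l,st,_=cv2.connectedComponentsWithStats(m.astype(np.uint8)); m=l==1+np.argmax(st[1:,4]); v,u=np.nonzero(m)
    p=np.array([proj(c,q) for q in V])
    for a in(0,30,60,90,120,150):
        e=np.array([np.cos(np.radians(a)),np.sin(np.radians(a))]); q=np.c_[u,v]@e; r=p@e; print(n,a,'obs',q.min().round(1),q.max().round(1),'pred',r.min().round(1),r.max().round(1))
E
```

```text
s 0 obs 294.0 340.0 pred 291.7 340.7
s 30 obs 320.9 364.9 pred 319.6 365.5
s 60 obs 256.9 292.1 pred 255.9 292.7
s 90 obs 110.0 157.0 pred 109.3 158.9
s 120 obs -70.7 -15.0 pred -71.0 -13.2
s 150 obs -234.9 -181.5 pred -235.0 -179.6
t 0 obs 107.0 166.0 pred 107.3 167.6
t 30 obs 212.3 269.2 pred 212.3 271.9
t 60 obs 257.6 303.6 pred 257.6 306.0
t 90 obs 233.0 257.0 pred 232.6 258.2
t 120 obs 123.1 163.9 pred 121.8 164.3
t 150 obs -24.8 32.8 pred -26.4 32.9
```

>>> step_arm:
  targets:
    - [[-0.0026, 0.0017, 0.004], 0, 0]
    - [[0, 0, 0.008], 0, 0]
    - [[0, 0, 0.012], 0, 0]
    - [[0, 0, 0.012], 0, 0]
    - [[0, 0, 0.012], 0, 0]

```text
time_s: 21.73
tcp_pos: [444.3, 197.3, 117.9]
ee_rot: [-3.141, 0.0, 1.48]
force: [-0.3, -0.2, -1.2]
gripper_width: 9.9
```

>>> step_arm:
  targets:
    - [[0, 0, 0.012], 0, 0]
    - [[0, 0, 0.008], 0, 0]
    - [[0, 0, 0.004], 0, 0]
    - [[0, 0, 0], 0, 0]
    - [[0, 0, 0], 0, 0]

```text
time_s: 22.15
tcp_pos: [444.6, 197.6, 95.2]
ee_rot: [3.141, 0.0, 1.48]
force: [-0.4, -0.2, -0.7]
gripper_width: 9.3
```

```bash
python3 - <<'E'
from al2 import *
s=cam('scene');t=cam('top');o=bot.get_obs();print(o['tcp_pos'],o['force'],o['ft_torque'])
C=np.array([452.5,289.2]);th=np.radians(84.9);h=np.array([np.cos(th),np.sin(th)])
print([ (x,proj(s,np.r_[C+x*h,108.]).round(1)) for x in(-52,-32,4,52,83)],[ (x,proj(s,np.r_[C+x*h,76.]).round(1)) for x in(-52,52,83)])
cv2.imwrite('pics/p1.png',np.hstack([crop(s,280,80,80,60,600,450)]))
E
```

```text
[444.85473477 197.80824814  95.65685268] [-0.94024239  0.96134779 -0.81667688] [-0.17392878  0.03994342 -0.01993237]
[(-52, array([303.4, 125.2])), (-32, array([309.6, 122.5])), (4, array([320.6, 117.8])), (52, array([335. , 111.7])), (83, array([344.2, 107.8]))] [(-52, array([302.7, 133. ])), (52, array([333.7, 119.6])), (83, array([342.7, 115.8]))]
```

View pics/p1.png

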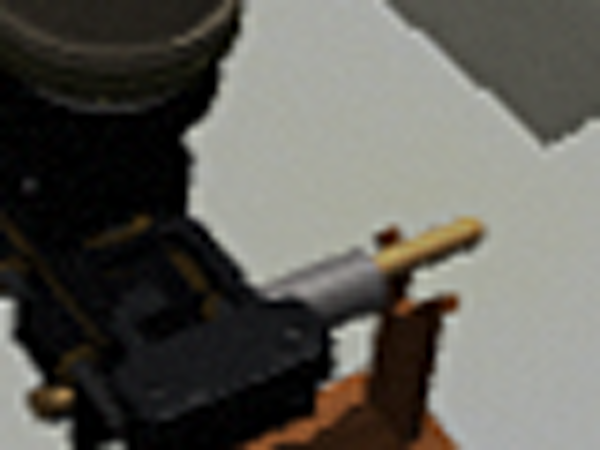

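The far end of the rod lies centred between the prongs of the far fork, with the slide just short of it. Lowering slowly and watching the force.

>>> step_arm:
  targets:
    - [[0, 0, 0.004], 0, 0]
    - [[0, 0, 0.005], 0, 0]
    - [[0, 0, 0.005], 0, 0]
    - [[0, 0, 0.004], 0, 0]
    - [[0, 0, 0.003], 0, 0]

```text
time_s: 22.67
tcp_pos: [444.2, 197.5, 73.4]
ee_rot: [-3.141, 0.0, 1.48]
force: [0.1, -0.8, -0.3]
gripper_width: 9.8
```

>>> step_arm:
  targets:
    - [[0, 0, 0.002], 0, 0]
    - [[0, 0, 0.002], 0, 0]
    - [[0, 0, 0.001], 0, 0]
    - [[0, 0, 0], 0, 0]
  squeeze: 40

```text
time_s: 23.0
tcp_pos: [444.4, 197.6, 69.0]
ee_rot: [-3.141, 0.0, 1.48]
force: [-0.3, 0.1, -0.8]
gripper_width: 10.4
```

```bash
python3 - <<'E'
from al2 import *
s=cam('scene');o=bot.get_obs();print(o['tcp_pos'],o['force'],o['ft_torque'])
hsv=cv2.cvtColor(s['bgr'],cv2.COLOR_BGR2HSV)
m=(hsv[...,0]>10)&(hsv[...,0]<26)&(hsv[...,1]>75)&(hsv[...,2]>90); m[:,:331]=0; m[:100]=0;m[128:]=0;m[:,352:]=0
v,u=np.nonzero(m);print([(c,v[u==c].min(),v[u==c].max()) for c in sorted(set(u))])
E
```

```text
[444.48119898 197.64793719  69.12445994] [ 0.3386765   0.84219002 -0.84450708] [-0.19328464  0.0945451  -0.04798576]
[(np.int64(331), np.int64(119), np.int64(121)), (np.int64(332), np.int64(110), np.int64(121)), (np.int64(333), np.int64(112), np.int64(121)), (np.int64(334), np.int64(115), np.int64(120)), (np.int64(335), np.int64(117), np.int64(120)), (np.int64(336), np.int64(117), np.int64(119)), (np.int64(337), np.int64(117), np.int64(119)), (np.int64(338), np.int64(117), np.int64(118)), (np.int64(339), np.int64(116), np.int64(118)), (np.int64(340), np.int64(116), np.int64(121)), (np.int64(341), np.int64(116), np.int64(117)), (np.int64(342), np.int64(116), np.int64(117))]
```

>>> step_arm:
  targets:
    - [[0, 0, 0.001], 0, 0]
    - [[0, 0, 0.001], 0, 0]
    - [[0, 0, 0], 0, 0]

```text
time_s: 23.3
tcp_pos: [444.4, 197.7, 67.0]
ee_rot: [-3.142, -0.0, 1.48]
force: [-0.4, -0.0, -1.6]
gripper_width: 10.4
```

>>> step_arm:
  targets:
    - [[0, 0, 0.001], 0, 0]
    - [[0, 0, 0.001], 0, 0]
    - [[0, 0, 0], 0, 0]

```text
time_s: 23.55
tcp_pos: [444.5, 197.7, 65.0]
ee_rot: [3.142, -0.0, 1.48]
force: [0.1, -0.3, -0.1]
gripper_width: 10.1
```

>>> step_arm:
  targets:
    - [[0, 0, 0.001], 0, 0]
    - [[0, 0, 0], 0, 0]

```text
time_s: 23.72
tcp_pos: [444.5, 197.7, 64.1]
ee_rot: [3.142, -0.0, 1.48]
force: [0.0, 0.3, -0.8]
gripper_width: 10.4
```

```bash
cat > tipc.py <<'E'
from al2 import *
s=cam('scene');o=bot.get_obs();print(o['tcp_pos'],o['force'],o['ft_torque'])
hsv=cv2.cvtColor(s['bgr'],cv2.COLOR_BGR2HSV)
m=(hsv[...,0]>10)&(hsv[...,0]<26)&(hsv[...,1]>75)&(hsv[...,2]>90); m[:,:336]=0; m[:100]=0;m[121:]=0;m[:,352:]=0
v,u=np.nonzero(m);print([(int(c),int(v[u==c].min()),int(v[u==c].max())) for c in sorted(set(u))])
E
python3 tipc.py
```

```text
[444.48176447 197.65360972  64.10502538] [-0.034284   -0.23200927  0.50615228] [-0.12104423  0.0581776  -0.01145016]
[(336, 118, 119), (337, 117, 119), (338, 117, 119), (339, 116, 118), (340, 116, 118), (341, 116, 117), (342, 116, 117)]
```

>>> step_arm:
  targets:
    - [[0, 0, 0.001], 0, 0]
    - [[0, 0, 0], 0, 0]
    - [[0, 0, 0], 0, 0]

```text
time_s: 24.02
tcp_pos: [444.5, 197.7, 63.1]
ee_rot: [3.142, -0.0, 1.48]
force: [0.3, -0.3, 0.1]
gripper_width: 10.1
```

>>> step_arm:
  targets:
    - [[0, 0, 0.001], 0, 0]
    - [[0, 0, 0], 0, 0]
    - [[0, 0, 0], 0, 0]

```text
time_s: 24.27
tcp_pos: [444.6, 197.6, 62.3]
ee_rot: [3.142, -0.0, 1.48]
force: [-0.7, -0.4, 2.7]
gripper_width: 10.6
```

```bash
python3 tipc.py
```

```text
[444.58492316 197.64185988  62.27899417] [-0.53086838 -0.84180302  3.05465017] [-0.34335786  0.14397445  0.01319311]
[(336, 117, 119), (337, 117, 119), (338, 116, 118), (339, 116, 118), (340, 116, 117), (341, 115, 117), (342, 116, 117)]
```

The force jumped to +3 N at TCP z 62, so both notches carry the rod. Releasing.

>>> step_arm:
  targets:
    - [[0, 0, 0], 0, 0.2]
    - [[0, 0, 0], 0, 0.25]
    - [[0, 0, 0], 0, 0.35]
    - [[0, 0, 0], 0, 0.5]
    - [[0, 0, 0], 0, 0.5]
  squeeze: 10

```text
time_s: 24.73
tcp_pos: [444.4, 197.7, 62.1]
ee_rot: [-3.141, -0.0, 1.481]
force: [0.1, -0.8, 0.8]
gripper_width: 34.0
```

>>> step_arm:
  targets:
    - [[0, 0, 0], 0, 0.5]
    - [[0, 0, 0], 0, 0.5]
    - [[0, 0, 0], 0, 0.5]
    - [[0, 0, 0], 0, 0.5]
    - [[0, 0, 0], 0, 0.5]

```text
time_s: 25.15
tcp_pos: [444.5, 197.7, 62.1]
ee_rot: [-3.142, -0.0, 1.48]
force: [-0.9, 0.5, 0.4]
gripper_width: 43.4
```

```bash
python3 tipc.py
```

```text
[444.45365021 197.65746953  62.13254791] [-0.60912727 -0.34726072 -0.68966967] [-0.09590122  0.05259175  0.03823956]
[(336, 118, 119), (337, 117, 119), (338, 117, 119), (339, 116, 118), (340, 116, 118), (341, 116, 117), (342, 116, 117)]
```

>>> step_arm:
  targets:
    - [[0, 0, -0.005], 0, 0.5]
    - [[0, 0, -0.015], 0, 0.5]
    - [[0, 0, -0.03], 0, 0.5]
    - [[0, 0, -0.04], 0, 0.5]
    - [[0, 0, -0.04], 0, 0.5]

```text
time_s: 25.62
tcp_pos: [444.1, 196.7, 193.6]
ee_rot: [-3.141, 0.002, 1.479]
force: [1.9, 1.5, 0.9]
gripper_width: 43.5
```

>>> step_arm:
  targets:
    - [[-0.02, 0.01, -0.03], 0, 0.5]
    - [[-0.04, 0.01, 0], 0, 0.5]
    - [[-0.04, 0.01, 0], 0, 0.5]
    - [[-0.04, 0.01, 0], 0, 0.5]
    - [[-0.04, 0.01, 0], 0, 0.5]

```text
time_s: 26.03
tcp_pos: [478.0, 11.8, 222.7]
ee_rot: [3.141, -0.002, 1.48]
force: [1.1, -0.3, -0.1]
gripper_width: 43.7
```

>>> step_arm:
  targets:
    - [[-0.04, 0.01, 0], 0, 0.5]
    - [[-0.04, 0.01, 0], 0, 0.5]
    - [[-0.04, 0.01, 0], 0, 0.5]
    - [[-0.02, 0, 0], 0, 0.5]
    - [[0, 0, 0], 0, 0.5]

```text
time_s: 26.45
tcp_pos: [494.2, -134.1, 222.6]
ee_rot: [3.141, 0.002, 1.473]
force: [-0.3, -1.0, 0.2]
gripper_width: 43.6
```

```bash
python3 - <<'E'
from al2 import *
s=cam('scene');t=cam('top');o=bot.get_obs();print(o['tcp_pos'],o['force'])
C=np.array([452.5,289.2]);th=np.radians(84.9);h=np.array([np.cos(th),np.sin(th)])
W=lambda x,z=76:np.r_[C+x*h,z]
F={n:measure(c,W(61),W(80),5,0) for n,c in(('s',s),('t',t))}
G={n:measure(c,W(-100),W(-62),5,0) for n,c in(('s',s),('t',t))}
for f in(F,G):
    P,d=axis3d(s,f['s'][:2],t,f['t'][:2]); 
    m,e=tri(s,f['s'][0],t,t_:=None) if False else (None,None)
    n=[f[k][3] for k in f]; y=W(71 if f is F else -81)[1]; Q=P(y); r=Q[:2]-C; print(n,'point',Q.round(1),'stand x,y',(r@h).round(1),(r@np.array([-h[1],h[0]])).round(1))
for nme,c in(('t',t),('s',s)):
    S=cv2.cvtColor(c['bgr'],cv2.COLOR_BGR2HSV); o_=[]
    for x in range(-120,96,3):
        q=proj(c,W(x)); u,v=int(round(q[0])),int(round(q[1])); o_.append(f'{x}:{S[v,u,1]}/{S[v,u,2]}')
    print(nme,' '.join(o_))
a=crop(s,275,85,80,60);b=crop(t,85,215,100,75);cv2.imwrite('pics/f1.png',np.hstack([a,b]))
E
```

```text
[ 494.96466274 -129.20380511  222.2538279 ] [1.09897164 0.05751624 0.30175465]
[3, 7] point [460.2 359.9  72.5] stand x,y 71.1 -1.4
[12, 8] point [446.  208.5  75.4] stand x,y -80.9 -0.7
t -120:1/172 -117:3/173 -114:2/104 -111:102/173 -108:100/174 -105:99/172 -102:101/170 -99:104/169 -96:107/169 -93:107/170 -90:98/172 -87:98/172 -84:96/172 -81:96/173 -78:96/172 -75:99/172 -72:99/173 -69:101/172 -66:101/172 -63:95/172 -60:94/173 -57:94/173 -54:96/173 -51:96/173 -48:99/172 -45:99/175 -42:121/105 -39:121/76 -36:106/156 -33:92/171 -30:94/171 -27:95/174 -24:105/173 -21:91/90 -18:5/145 -15:7/144 -12:7/148 -9:8/136 -6:7/138 -3:6/139 0:5/141 3:7/141 6:7/140 9:6/139 12:7/138 15:7/137 18:6/134 21:8/134 24:8/134 27:6/132 30:6/130 33:6/131 36:104/174 39:104/169 42:94/173 45:93/172 48:93/173 51:94/173 54:97/171 57:102/170 60:104/170 63:106/168 66:106/166 69:97/169 72:97/171 75:98/170 78:104/169 81:103/169 84:5/170 87:7/173 90:7/172 93:6/171
s -120:6/176 -117:13/137 -114:172/71 -111:172/71 -108:129/174 -105:126/170 -102:138/161 -99:122/167 -96:128/169 -93:124/169 -90:128/169 -87:136/156 -84:127/169 -81:139/162 -78:124/171 -75:127/168 -72:142/147 -69:122/172 -66:126/168 -63:124/175 -60:123/172 -57:133/167 -54:114/179 -51:125/174 -48:116/180 -45:122/182 -42:134/122 -39:136/73 -36:136/135 -33:136/135 -30:133/175 -27:134/171 -24:125/186 -21:126/117 -18:16/93 -15:5/143 -12:10/122 -9:9/145 -6:8/133 -3:8/133 0:10/152 3:9/139 6:12/148 9:9/143 12:12/128 15:11/143 18:10/130 21:7/116 24:9/149 27:8/136 30:4/141 33:43/147 36:114/157 39:124/171 42:128/171 45:138/152 48:122/173 51:122/173 54:116/182 57:123/174 60:136/161 63:121/171 66:128/169 69:141/146 72:121/169 75:127/169 78:135/168 81:109/162 84:29/166 87:17/170 90:20/170 93:17/166
```

```bash
python3 - <<'E'
from al2 import *
s=cam('scene');t=cam('top');o=bot.get_obs();print('dq',abs(o['dq']).max())
C=np.array([452.5,289.2]);th=np.radians(84.9);h=np.array([np.cos(th),np.sin(th)]);W=lambda x,z=76:np.r_[C+x*h,z]
for n,c in(('s',s),('t',t)):
    for a,b in((-108,-62),(38,47),(58,82)):
        try:
            f=measure(c,W(a),W(b),5,0); L=predict(c,W(a),W(b)); print(n,a,b,'row obs-pred',round(float(f[0][1]-L(f[0][0])),2),f[3],'px/mm z',(proj(c,W(a,77))-proj(c,W(a)))[1].round(2))
        except Exception as e: print(n,a,b,'no fit')
    d=np.abs(c['bgr'].astype(int)-np.load(('scene' if n=='s' else 'top')+'0.npy')[:,:,::-1]).max(2)
    for nm,(p,r) in dict(short=((625,100,65),10),can=((405,65,145),10),tin=((0,0,0),0)).items():
        if r:
            q=proj(c,p).astype(int); print('  ',nm,'max change',int(np.median(np.sort(d[q[1]-r:q[1]+r,q[0]-r:q[0]+r].ravel())[-20:])))
r0=np.load('top0.npy')[:,:,::-1].astype(int);d=np.abs(t['bgr'].astype(int)-r0).max(2)
for nm,(u,v,r) in dict(pipe_tin1=(181,134,15),tin2=(242,140,15),dish=(309,134,16),nut=(247,202,13),short=(211,180,12),can=(229,264,13)).items(): print(nm,'px changed>40:',int((d[v-r:v+r,u-r:u+r]>40).sum()))
E
```

```text
dq 0.010017012705871218
s -108 -62 row obs-pred 0.34 14 px/mm z -0.24
s 38 47 row obs-pred 0.78 1 px/mm z -0.24
s 58 82 row obs-pred 1.08 3 px/mm z -0.24
   short max change 13
   can max change 99
t -108 -62 row obs-pred -0.53 11 px/mm z -0.0
t 38 47 no fit
t 58 82 row obs-pred -0.56 8 px/mm z -0.01
   short max change 15
   can max change 15
pipe_tin1 px changed>40: 0
tin2 px changed>40: 0
dish px changed>40: 0
nut px changed>40: 0
short px changed>40: 0
can px changed>40: 0al2.py:17: RankWarning: Polyfit may be poorly conditioned
  w=np.median(o[:,2]); o=o[abs(o[:,2]-w)<1.5]; k=np.polyfit(o[:,0],o[:,1],1); r=o[:,1]-np.polyval(k,o[:,0]); o=o[abs(r)<1]; k=np.polyfit(o[:,0],o[:,1],1)
al2.py:17: RankWarning: Polyfit may be poorly conditioned
  w=np.median(o[:,2]); o=o[abs(o[:,2]-w)<1.5]; k=np.polyfit(o[:,0],o[:,1],1); r=o[:,1]-np.polyval(k,o[:,0]); o=o[abs(r)<1]; k=np.polyfit(o[:,0],o[:,1],1)
```

```bash
python3 -c "
from bench import job
print(job.job_done())"
```

```text
the job is handed in; nothing more can be done
None
```

I drew the rod from the holder and levelled it twice in the grip, by pressing it on the holder block's top ridge. Then I pushed it through the long slide, lifted the slide about 80 mm, laid the rod in both notches of the stand, let go and backed off. The job was handed in at about 27 s of the 64 s allowed, and no verdict was reported.

**Checks that agreed**
- **Rod position:** it spans -112 to +83 mm along the stand, 1 to 1.5 mm off centre sideways.
- **Contact:** the upward force jumped to about 3 N as the near notch took the load.
- **Slide:** it hangs from -20 to +34 mm, so its centre is about +7 mm from mid-stand and about 39 mm tipward of the collar.
- **Other small things:** the top view showed no pixel change at the short slide, can, pitch pipe, nut blank, dish with marble or tin.

**Checks that disagreed or failed**
- **Tip height:** near the tip it measured about 72.5 mm, against 75.4 mm at the handle and 76 mm expected. That fit had only 3 pixel columns in the scene view. The tip stopped going down while the gripper still went 7 mm lower, so I took it as seated.
- **Can in the scene view:** it showed a brightness change that did not appear in the top view. I put it down to the arm or its shadow and did not check further.
- **Final picture:** it was refused because the 12-picture limit was reached, so the last checks are numeric only.

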